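# Switch on the dust extractor at its guarded toggle

## Robot

A 6-joint arm with a two-finger parallel gripper is mounted at the origin on the work surface. World frame = base frame: x ahead of the robot, y to its left, z up, the work surface at z = 0. Lengths are in m, angles in rad, forces in N, time in s.
With the tool pointing down it reaches from about 0.375 to 0.9 m from the base axis. Payload 3.1 kg.
Tool frame: the origin (TCP) lies midway between the tips of the shut fingers; the grasp point (between the pads) lies 19 mm behind it; z points along the fingers, y is the line along which they close (so a half turn about z gives the same grasp; the last joint's range is limited). The gripper opens to 85 mm and grips with 20 to 120 N. Pads are 22 mm wide; open, the fingers measure 114 mm over their backs; the gripper's body (76 mm by 85 mm) begins 54 mm behind the grasp point. The pads swing forward as they close: fully open they stand 13 mm farther back than shut.
Start: joints at [-1.472, 0.527, 1.433, -0, 1.181, -0.178], TCP at [0.171, -0.601, 0.231] pointing down, gripper open.
Joint ranges: [-3.08, 3.08], [-0.75, 2.2], [0.22, 2.44], [-1.43, 4.57], [0, 2.65], [-2.85, 2.85]. Speed limits (rad/s): [2.79, 2.79, 3.14, 3.14, 3.14, 3.14].

## Interface

Orientations are given as a unit quaternion [x, y, z, w].
In Python, from station import manip gives the robot as it stands. The module is installed in compiled form; this text tells all that it offers.
- The arm moves only by the tool apply_moves, never from a script. Its arguments are lists of equal length, an entry for each row: "claw": the gripper's target within -1 to 1 (fully open at 1, half-way at 0, shut at -1); "travel": the shift along the tool's x, y, z scaled (see below), a list of three; "turn": the turn, a rotation vector about the tool's x, y, z scaled (see below), a list of three. In form: {"claw": [claw, ...], "travel": [[dx, dy, dz], ...], "turn": [[rx, ry, rz], ...]}. A call has 1 to 5 rows; each row is the pose to reach, as a shift and turn from the pose commanded when the call began, along the tool's axes at that moment, turning the shorter way round; what a row does not reach only later rows make up. The controller multiplies each number of a shift by 800 mm and each number of a turn by 180 degrees. A row lasts 1/12 s, in which the tool goes at most 41.7 mm and 7.16 degrees, less where a joint would pass 70% of its speed; a pose out of reach is approached as far as the arm can. A call with a number of a shift or a turn outside -1 to 1 is refused whole. A call with a gripper value outside its range is refused whole. The fingers move at their own pace and stop on an object; "newtons" is the grip in N (left out, the last holds). Time passes only in rows, so rows that repeat a pose let the fingers close. It gives the time, the measured TCP pose, the force, the opening and the grip force at its end, in the units of the state.
- manip.sense(): the state, without advancing time (a new reading comes with each control period).
- manip.snapshot(name): name is "scene" or "top" or "wrist"; returns a dict with "pixels" (420x560x3 uint8, red, green, blue), "depth" (420x560 float32, m along the optical axis (not along the pixel's ray), 0 where there is no reading), "intrinsics" (3x3 intrinsics, pixels), "R" (3x3) and "t" (3): a world point X has camera coordinates R X + t. Camera axes: x right, y down, z forward; pixel columns grow to the right and rows downward; lengths in m; the calibration is good to about 2 mm. A picture is of the moment at which its call begins.
- manip.sign_off(): hands the job in; it is judged then, once.
The state is a dict: "t": time; "q": joint angles; "qd": joint speeds; "tau": joint torques, N m; "tcp_pos": TCP position; "tool_rot": TCP orientation; "force": force on the tool from outside, world axes, zero at the start; "ft_torque": the same for the moment, N m; "finger_gap": opening from 0.0 (shut) to 1.0 (fully open); "gripper_force": force on a finger pad.
Only numpy, scipy, OpenCV 4.12 (cv2) and the standard library are available. Lean on these libraries where they do the work, as an engineer would, in place of code of your own. Each camera call takes 0.05 s, during which the arm holds its last target. There are 200 camera calls.

## Task

Switch on the dust extractor before carving starts: on the switch box with the wider guard, tip the hinged guard back with a fingertip, flip the toggle beneath it all the way over to its other side, and then tip the guard forward so that it drops fully shut over it again. Only push with the fingers, pick nothing up, and leave the box with the slimmer guard and everything lying on the bench undisturbed.

Things in the scene. Friction and masses are not known exactly. Their poses are not given: they have to be found in the camera images.
- wide_box: The dust extractor's switch (wider guard), the one to work: grey steel switch box fixed to the bench, 150 (x) x 110 (y) x 60 mm high. Origin: centre of its underside on the bench. Its x axis points from the guard's front to its hinge (away from the robot at yaw 0), y to the left, z up. It turns only about z.
- wide_guard (a joint): Guard angle in rad. 0 = shut (resting on the box); grows as the front rises and swings back towards the hinge side; stop at 1.5. No spring: past about 1.1 it falls back on its stop and stays open; below about 0.7 it falls shut. Push its former top, high up, from behind (towards the front) to shut it.
- wide_hinge (a point): Middle of the guard's hinge line (along y), at x +30, z 60 mm in the box frame. Guard: bare sheet-steel hood open below, 58 mm wide (y), 66 long, 42 high, 2 mm walls on top, front, sides; 70 g or so. Shut, its front wall is at x -36 mm of the box. Open, it stands on end behind the hinge (x +25 to +75 mm of the box), 92 mm high over the box's top, its former top facing +x.
- wide_lip (a point): Middle of the front edge of the guard's finger lip, a 36 mm wide, 3 mm thick tab that stands 22 mm out from the top of the guard's front wall; shut, 102 mm above the bench, free below. Lift it from beneath with a fingertip leaned 30 to 45 degrees (pointing down and to the hinge), moving up and round the hinge; a level push against lip or front wall jams by friction.
- wide_toggle (a joint): Steel bat toggle under the guard, pivot at x = -6, y = 0, z = 60 mm in the box frame; 6 mm thick, 9 mm round end. 0 = off, leaning 0.4 rad to the box's +y; 0.8 rad = on, leaning 0.4 rad to -y. It has no snap: stiff by friction (1 to 2 N at its end), it stays where it is left, so push it over to its stop.
- wide_tip (a point): Centre of that toggle's round end, 26 mm from its pivot (about 29 mm over the box's top at the highest, ball included).
- slim_box: Another machine's switch (slimmer guard), to be left alone: grey steel switch box fixed to the bench, 150 (x) x 110 (y) x 60 mm high. Origin: centre of its underside on the bench. Its x axis points from the guard's front to its hinge (away from the robot at yaw 0), y to the left, z up. It turns only about z.
- slim_guard (a joint): Guard angle in rad. 0 = shut (resting on the box); grows as the front rises and swings back towards the hinge side; stop at 1.5. No spring: past about 1.1 it falls back on its stop and stays open; below about 0.7 it falls shut. Push its former top, high up, from behind (towards the front) to shut it.
- slim_hinge (a point): Middle of the guard's hinge line (along y), at x +30, z 60 mm in the box frame. Guard: bare sheet-steel hood open below, 34 mm wide (y), 66 long, 42 high, 2 mm walls on top, front, sides; 70 g or so. Shut, its front wall is at x -36 mm of the box. Open, it stands on end behind the hinge (x +25 to +75 mm of the box), 92 mm high over the box's top, its former top facing +x.
- slim_lip (a point): Middle of the front edge of the guard's finger lip, a 26 mm wide, 3 mm thick tab that stands 22 mm out from the top of the guard's front wall; shut, 102 mm above the bench, free below. Lift it from beneath with a fingertip leaned 30 to 45 degrees (pointing down and to the hinge), moving up and round the hinge; a level push against lip or front wall jams by friction.
- slim_toggle (a joint): Steel bat toggle under the guard, pivot at x = -6, y = 0, z = 60 mm in the box frame; 6 mm thick, 9 mm round end. 0 = off, leaning 0.4 rad to the box's +y; 0.8 rad = on, leaning 0.4 rad to -y. It has no snap: stiff by friction (1 to 2 N at its end), it stays where it is left, so push it over to its stop.
- slim_tip (a point): Centre of that toggle's round end, 26 mm from its pivot (about 29 mm over the box's top at the highest, ball included).
- knife: Loose carving knife lying flat, 155 mm long along its x, 23 mm thick wooden handle; origin near its middle on the bench.
- gouge: Loose gouge lying flat, 180 mm long along its x, 23 mm thick wooden handle; origin 75 mm from the handle's end, on the bench.
- mallet: Loose wooden mallet standing on its 74 mm head, 205 mm tall; origin at the middle of its underside.
- tape: Loose cardboard ring, 90 mm across, 24 mm high; origin at the middle of its underside.
- stone: Loose grey sharpening stone 50 x 150 x 22 mm; origin at the middle of its underside.
- carving: Loose carved wooden panel 90 x 200 mm, up to 37 mm thick; origin at the middle of its underside.
- jar: Loose amber jar, 68 mm across, 75 mm tall; origin at the middle of its underside.
Mind the look-alikes: they are no part of the job. Leave any pink look-alike of the wide_box alone.

How it is judged:
On the way, in this order (a step that is already met when the one before it is completed fails the run):
1. the wider guard is tipped back, clear of the toggle, which is still off (value of joint wide_guard above 0.8 rad and value of joint wide_toggle below 0.3 rad), for 0.1 s.
2. the toggle is flipped to on while the guard is up (value of joint each of wide_toggle, wide_guard above 0.6 rad), for 0.2 s.
At the end, for the whole second after the job is handed in: The wide box's toggle is on (beyond 0.6 of 0.8 rad) and its guard shut (under 0.06 rad); the slim box's guard is shut and its toggle off; the loose things lie within 20 mm of where they were (value of joint wide_toggle above 0.6 rad and value of joint each of wide_guard, slim_guard below 0.06 rad and value of joint slim_toggle below 0.15 rad and distance of each of knife, gouge, mallet, tape, stone, carving, jar from where it was at the start of the episode below 0.02 m); the robot touches nothing.
It fails at once if the slim box's guard was lifted (over 0.15 rad) or its toggle flipped (value of joint slim_guard above 0.15 rad or value of joint slim_toggle above 0.3 rad).
It fails at once if a loose thing on the bench was picked up, knocked over or shifted by more than 20 mm (distance of any of knife, gouge, mallet, tape, stone, carving, jar from where it was at the start of the episode above 0.02 m or angle between any of mallet, jar's own z axis and vertical above 0.5 rad).
It also fails if it takes over 59 s, if anything falls off the work surface, if the arm or the gripper's body presses on something with over 40 N, if the wrist force passes 120 N, or if a joint passes its speed limit or range.

## Working session

There is one attempt and no reset: what is moved stays moved. The work goes in short steps, Python scripts to look and compute and a tool call to move; the robot and the scene stay as the last step left them, time stands still between calls to the robot, and variables do not carry over. Pictures are saved under pics/ and viewed, at most 10 in all, crops included, and the job is handed in when it is done.

Besides the shell and the picture viewer there is one more tool, called after ">>>" by a JSON object that holds its "method" and its "body". apply_moves: Moves the arm, as the interface text tells. Shifts and turns lie within -1 to 1; 1 stands for 800 mm of shift or 180 degrees of turn. Its arguments: {"type":"object","properties":{"claw":{"type":"array","items":{"type":"number"}},"travel":{"type":"array","items":{"type":"array","items":{"type":"number"}}},"turn":{"type":"array","items":{"type":"array","items":{"type":"number"}}},"newtons":{"type":"number"}},"required":["claw","travel","turn"]}

```bash
mkdir -p pics; cat > h.py <<'E'
import numpy as np, cv2
from station import manip
def snap(n,f=None):
    s=manip.snapshot(n)
    if f: cv2.imwrite('pics/'+f,s['pixels'][:,:,::-1])
    K,R,t=map(np.array,(s['intrinsics'],s['R'],s['t']))
    d=s['depth']; v,u=np.mgrid[:d.shape[0],:d.shape[1]]
    c=np.stack([(u-K[0,2])/K[0,0]*d,(v-K[1,2])/K[1,1]*d,d],-1)
    s['X']=(c-t)@R; s['X'][d==0]=np.nan
    return s
E
python3 - <<'E'
from h import *
np.set_printoptions(precision=3,suppress=True)
a=snap('top','top.png');b=snap('scene','scene.png')
for s in(a,b): print(s['R'],s['t'],s['intrinsics'][0])
np.savez('s0.npz',top=a['X'],scene=b['X'])
print(manip.sense())
E
```

```text
[[-0.002 -1.     0.004]
 [-0.985  0.002 -0.171]
 [ 0.171 -0.004 -0.985]] [-0.005  0.512  1.43 ] [436.803   0.    286.202]
[[-0.788  0.616  0.003]
 [ 0.514  0.66  -0.547]
 [-0.339 -0.43  -0.837]] [ 0.384 -0.2    1.568] [531.315   0.    272.031]
{'t': 0.1, 'q': array([-1.471,  0.528,  1.434,  0.   ,  1.181, -0.178]), 'qd': array([-0.003, -0.002, -0.004,  0.001,  0.001,  0.   ]), 'tau': array([ -0.001, -44.33 , -17.859,  -0.   ,   0.004,  -0.   ]), 'tcp_pos': array([ 0.171, -0.6  ,  0.23 ]), 'tool_rot': array([ 0.99 ,  0.138,  0.   , -0.001]), 'force': array([ 0.544, -0.614,  0.37 ]), 'ft_torque': array([ 0.01 , -0.01 ,  0.053]), 'gripper_force': 0.0, 'finger_gap': 0.9962741557227882}
```

View pics/top.png

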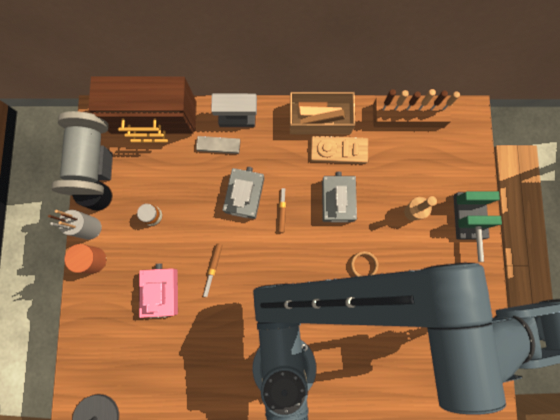

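View pics/scene.png

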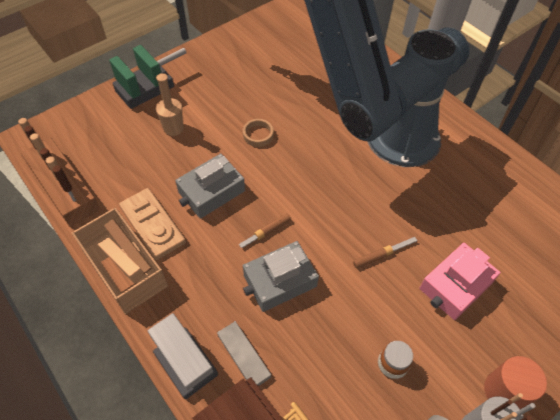

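The top view shows two grey boxes at (243,193) and (340,198), and a pink look-alike at (157,292). In the scene view they are at (282,275), (211,185) and (460,280). The box at top (243,193) appears to have the wider guard, so I'll measure both and check a crop.

```bash
python3 - <<'E'
from h import *
np.set_printoptions(precision=4,suppress=True)
z=np.load('s0.npz')
for nm,px in(('top',[(243,193),(340,198)]),('scene',[(282,275),(211,185)])):
  X=z[nm]
  for (u,v) in px:
    w=X[max(0,v-50):v+50,u-50:u+50].reshape(-1,3); w=w[np.isfinite(w[:,0])]
    for lo,hi in((.095,.112),(.052,.068)):
      p=w[(w[:,2]>lo)&(w[:,2]<hi)]
      r=cv2.minAreaRect((p[:,:2]*1000).astype(np.float32))
      print(nm,(u,v),lo,len(p),np.median(p[:,2]),p.mean(0),r)
im=cv2.imread('pics/scene.png')[140:320,160:340]
cv2.imwrite('pics/crop.png',cv2.resize(im,None,fx=3.3,fy=3.3,interpolation=cv2.INTER_CUBIC))
E
```

```text
top (243, 193) 0.095 424 0.10171382856641388 [0.5635 0.1405 0.1018] ((560.1127319335938, 141.4500274658203), (58.541221618652344, 88.30796813964844), 78.2419662475586)
top (243, 193) 0.052 948 0.059373528829993236 [0.5729 0.1358 0.0592] ((573.6731567382812, 138.4559783935547), (111.0802001953125, 151.19932556152344), 78.73186492919922)
top (340, 198) 0.095 262 0.10145335343375843 [ 0.5435 -0.1862  0.1016] ((541.6778564453125, -185.18646240234375), (32.76974868774414, 88.05962371826172), 88.7403564453125)
top (340, 198) 0.052 1101 0.05902090024958975 [ 0.5528 -0.1855  0.059 ] ((553.2036743164062, -186.9351806640625), (147.9324493408203, 110.40725708007812), 0.292432576417923)
scene (282, 275) 0.095 814 0.10356639606132417 [0.5629 0.1433 0.1035] ((558.288818359375, 142.72216796875), (61.09897232055664, 90.15032196044922), 78.63341522216797)
scene (282, 275) 0.052 1735 0.061136322402361526 [0.5873 0.149  0.061 ] ((571.782958984375, 140.45008850097656), (113.10900115966797, 151.33839416503906), 79.0165786743164)
scene (211, 185) 0.095 389 0.10382565340570726 [ 0.5426 -0.1833  0.1034] ((538.8104248046875, -185.244140625), (88.3138198852539, 40.39574432373047), 2.5180182456970215)
scene (211, 185) 0.052 1445 0.06108665752328661 [ 0.5641 -0.1726  0.061 ] ((553.3779296875, -184.4087371826172), (116.00852966308594, 150.68997192382812), 89.36465454101562)
```

View pics/crop.png

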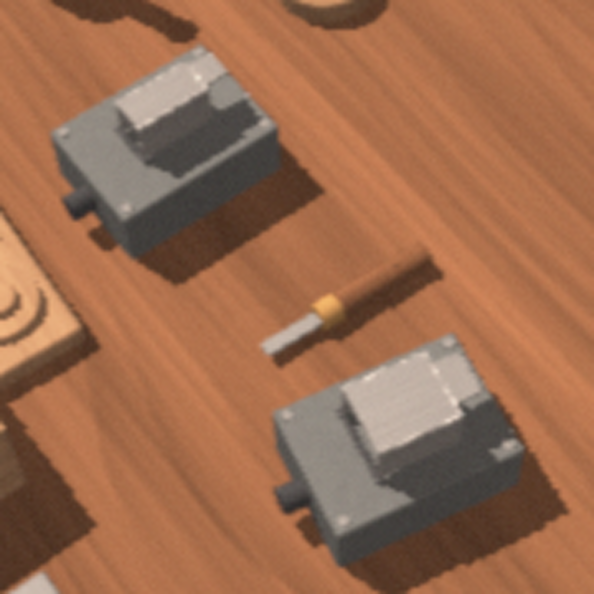

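Wide box confirmed: its guard is 58.5 mm wide, against 33–40 mm for the slim one, and its top is at z≈0.102. The crop agrees, with the wide guard at (405,395) and the slim one at (170,95). Box centre is (0.573, 0.1395), yaw −11.35°. Next I'll write a helper that plans in the box frame.

```bash
cat >> h.py <<'E'
from scipy.spatial.transform import Rotation as Ro
np.set_printoptions(precision=4,suppress=True)
C=np.array([.5727,.1395,0]); B=Ro.from_euler('z',-11.35,degrees=True)
def pose(x,y,z,a):
    "TCP in box frame (mm), lean a (deg): tip points down and towards the hinge"
    a=np.radians(a); c,s=np.cos(a),np.sin(a)
    return C+B.apply(np.array([x,y,z])/1e3), B*Ro.from_matrix(np.array([[c,0,s],[0,-1,0],[s,0,-c]]))
def plan(targets,start=None):
    "scaled rows; start=None: from the sensed pose"
    s=manip.sense(); p0,r0=(s['tcp_pos'],Ro.from_quat(s['tool_rot'])) if start is None else pose(*start)
    for T in targets:
        p,r=pose(*T) if len(T)==4 else (np.array(T[:3]),pose(0,0,0,T[3] if len(T)>3 else 0)[1])
        print(T,'travel',np.round(r0.inv().apply(p-p0)/.8,4).tolist(),'turn',np.round((r0.inv()*r).as_rotvec()/np.pi,4).tolist())
def now():
    s=manip.sense(); b=B.inv().apply(s['tcp_pos']-C)*1e3
    zt=B.inv().apply(Ro.from_quat(s['tool_rot']).apply([0,0,1]))
    print('t',s['t'],'box mm',b,'tool z',zt,'F box',B.inv().apply(s['force']),'gap',s['finger_gap'],'q',s['q'])
E
python3 - <<'E'
from h import *
now()
p,_=pose(-130,0,200,40); print(p)
plan([(.42,-.28,.30),(-130,0,200,40)])
z=np.load('s0.npz')['top']
for n,(u,v) in dict(stone=(218,145),carv=(340,150),mallet=(420,207),knife=(282,205),jar=(149,215)).items(): print(n,z[v,u])
E
```

```text
t 0.1 box mm [-247.8741 -804.3672  230.4105] tool z [-0.0006  0.0019 -1.    ] F box [ 0.6541 -0.495   0.3697] gap 0.9962741557227882 q [-1.4715  0.5284  1.4338  0.      1.1814 -0.1785]
[0.4452 0.1651 0.2   ]
(0.42, -0.28, 0.3) travel [0.4087, -0.3, -0.0862] turn [-0.0006, 0.0, 0.1515]
(-130, 0, 200, 40) travel [0.5916, -0.8262, 0.0399] turn [-0.0535, 0.218, 0.145]
stone [0.7477 0.2326 0.0225]
carv [ 0.7282 -0.1955  0.0249]
mallet [ 0.5077 -0.4351  0.1197]
knife [0.5336 0.0079 0.019 ]
jar [0.4908 0.4461 0.0731]
```

>>> {"method": "apply_moves", "body": {"claw": [-1, -1, -1, -1, -1], "travel": [[0.2, -0.15, -0.043], [0.2, -0.15, -0.043], [0.2, -0.15, -0.043], [0.2, -0.15, -0.043], [0.2, -0.15, -0.043]], "turn": [[0, 0, 0], [0, 0, 0], [0, 0, 0], [0, 0, 0], [0, 0, 0]]}}

```text
t: 0.52
tcp_pos: [0.2933, -0.4391, 0.2656]
tool_rot: [0.99, 0.138, 0.0, -0.001]
force: [1.4, 0.6, 0.5]
finger_gap: 0.303
gripper_force: 0.0
```

>>> {"method": "apply_moves", "body": {"claw": [-1, -1, -1, -1, -1], "travel": [[0.2, -0.15, -0.043], [0.2, -0.15, -0.043], [0.2, -0.15, -0.043], [0.2, -0.15, -0.043], [0.2, -0.15, -0.043]], "turn": [[0, 0, 0], [0, 0, 0], [0, 0, 0], [0, 0, 0], [0, 0, 0]]}}

```text
t: 0.93
tcp_pos: [0.4142, -0.2799, 0.3003]
tool_rot: [0.99, 0.139, 0.0, -0.0]
force: [0.0, 0.4, 0.1]
finger_gap: 0.001
gripper_force: 0.0
```

>>> {"method": "apply_moves", "body": {"claw": [-1, -1, -1, -1, -1], "travel": [[0.06, -0.18, 0], [0.06, -0.18, 0], [0.06, -0.18, 0], [0.06, -0.18, 0], [0.06, -0.18, 0]], "turn": [[0, 0, 0], [0, 0, 0], [0, 0, 0], [0, 0, 0], [0, 0, 0]]}}

```text
t: 1.35
tcp_pos: [0.4183, -0.1254, 0.2996]
tool_rot: [0.99, 0.141, -0.001, -0.002]
force: [0.1, -0.8, -0.9]
finger_gap: -0.004
gripper_force: 0.0
```

>>> {"method": "apply_moves", "body": {"claw": [-1, -1, -1, -1, -1], "travel": [[0.06, -0.18, 0], [0.06, -0.18, 0], [0.06, -0.18, 0], [0.06, -0.18, 0], [0.06, -0.18, 0]], "turn": [[0, 0, 0], [0, 0, 0], [0, 0, 0], [0, 0, 0], [0, 0, 0]]}}

```text
t: 1.77
tcp_pos: [0.426, 0.0244, 0.2999]
tool_rot: [0.99, 0.141, -0.0, -0.001]
force: [-0.3, -0.4, -0.1]
finger_gap: -0.001
gripper_force: 0.0
```

>>> {"method": "apply_moves", "body": {"claw": [-1, -1, -1, -1, -1], "travel": [[0.06, -0.18, 0], [0.06, -0.18, 0], [0.06, -0.18, 0], [0.06, -0.18, 0], [0.06, -0.18, 0]], "turn": [[0, 0, 0.05], [0, 0, 0.1], [0, 0, 0.15], [0, 0, 0.15], [0, 0, 0.15]]}}

```text
t: 2.18
tcp_pos: [0.4341, 0.1745, 0.3]
tool_rot: [0.995, -0.098, 0.0, -0.001]
force: [-0.4, -0.0, 0.5]
finger_gap: 0.004
gripper_force: 0.0
```

```bash
python3 - <<'E'
from h import *
now()
plan([(-100,0,250,0),(-100,0,220,20),(-100,0,200,40)])
E
```

```text
t 2.1833 box mm [-142.7787    7.0711  300.0344] tool z [ 0.0006  0.0011 -1.    ] F box [-0.4151 -0.0909  0.524 ] gap 0.0042425602567141415 q [0.1422 0.2266 1.7216 0.0009 1.1924 1.9091]
(-100, 0, 250, 0) travel [0.0534, 0.009, 0.0626] turn [-0.0004, -0.0002, 0.0005]
(-100, 0, 220, 20) travel [0.0534, 0.009, 0.1001] turn [-0.0004, 0.1109, 0.0005]
(-100, 0, 200, 40) travel [0.0534, 0.0091, 0.1251] turn [-0.0005, 0.222, 0.0004]
```

>>> {"method": "apply_moves", "body": {"claw": [-1, -1, -1, -1, -1], "travel": [[0.0534, 0.009, 0.04], [0.0534, 0.009, 0.08], [0.0534, 0.009, 0.1], [0.0534, 0.009, 0.12], [0.0534, 0.009, 0.125]], "turn": [[0, 0.039, 0], [0, 0.078, 0], [0, 0.117, 0], [0, 0.156, 0], [0, 0.195, 0]]}}

```text
t: 2.6
tcp_pos: [0.4724, 0.149, 0.2016]
tool_rot: [0.969, -0.1, 0.224, 0.035]
force: [-1.1, -1.8, -1.0]
finger_gap: -0.001
gripper_force: 0.0
```

```bash
python3 - <<'E'
from h import *
now(); snap('wrist','w1.png')
plan([(-100,0,200,40),(-95,0,120,40),(-85,0,82,40),(-66,0,82,40)])
E
```

```text
t 2.6 box mm [-100.1757  -10.405   201.6328] tool z [ 0.4401 -0.0269 -0.8976] F box [-0.7153 -1.9815 -1.0265] gap -0.000840172507857922 q [ 0.1978  0.3272  2.0572 -0.534   0.3921  2.4324]
(-100, 0, 200, 40) travel [0.0011, -0.0142, 0.0015] turn [0.0095, 0.0774, 0.0011]
(-95, 0, 120, 40) travel [-0.0373, -0.017, 0.0941] turn [0.0095, 0.0774, 0.0011]
(-85, 0, 82, 40) travel [-0.0469, -0.0185, 0.1422] turn [0.0095, 0.0774, 0.0011]
(-66, 0, 82, 40) travel [-0.0256, -0.0188, 0.1526] turn [0.0095, 0.0774, 0.0011]
```

View pics/w1.png

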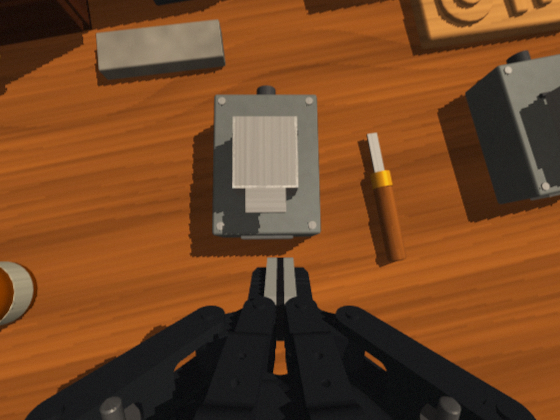

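Camera view: the fingertips are at (280,265) with the lip ahead at (265,200) and nothing in between. Joint 6 is getting close to its limit, so I'll spin the tool half a turn, which leaves the fingers symmetric.

>>> {"method": "apply_moves", "body": {"claw": [-1, -1, -1, -1, -1], "travel": [[0, 0, 0], [0, 0, 0], [0, 0, 0], [0, 0, 0], [0, 0, 0]], "turn": [[0, 0, -0.039], [0, 0, -0.078], [0, 0, -0.117], [0, 0, -0.156], [0, 0, -0.195]]}}

```text
t: 3.07
tcp_pos: [0.4774, 0.1494, 0.2058]
tool_rot: [0.953, 0.199, 0.205, 0.102]
force: [-0.6, 0.4, 0.7]
finger_gap: -0.002
gripper_force: 0.0
```

>>> {"method": "apply_moves", "body": {"claw": [-1, -1, -1, -1, -1], "travel": [[0, 0, 0], [0, 0, 0], [0, 0, 0], [0, 0, 0], [0, 0, 0]], "turn": [[0, 0, -0.039], [0, 0, -0.078], [0, 0, -0.117], [0, 0, -0.156], [0, 0, -0.195]]}}

```text
t: 3.48
tcp_pos: [0.4775, 0.1494, 0.2058]
tool_rot: [0.848, 0.477, 0.165, 0.159]
force: [0.2, 0.7, 0.5]
finger_gap: -0.001
gripper_force: 0.0
```

>>> {"method": "apply_moves", "body": {"claw": [-1, -1, -1, -1, -1], "travel": [[0, 0, 0], [0, 0, 0], [0, 0, 0], [0, 0, 0], [0, 0, 0]], "turn": [[0, 0, -0.039], [0, 0, -0.078], [0, 0, -0.117], [0, 0, -0.156], [0, 0, -0.195]]}}

```text
t: 3.9
tcp_pos: [0.4775, 0.1494, 0.2058]
tool_rot: [0.665, 0.711, 0.109, 0.201]
force: [-0.0, 0.1, 0.4]
finger_gap: 0.001
gripper_force: 0.0
```

>>> {"method": "apply_moves", "body": {"claw": [-1, -1, -1, -1, -1], "travel": [[0, 0, 0], [0, 0, 0], [0, 0, 0], [0, 0, 0], [0, 0, 0]], "turn": [[0, 0, -0.039], [0, 0, -0.078], [0, 0, -0.117], [0, 0, -0.156], [0, 0, -0.195]]}}

```text
t: 4.32
tcp_pos: [0.4775, 0.1494, 0.2058]
tool_rot: [0.42, 0.878, 0.043, 0.225]
force: [-0.4, 0.0, -0.1]
finger_gap: -0.0
gripper_force: 0.0
```

>>> {"method": "apply_moves", "body": {"claw": [-1, -1, -1, -1, -1], "travel": [[0, 0, 0], [0, 0, 0], [0, 0, 0], [0, 0, 0], [0, 0, 0]], "turn": [[0, 0, -0.039], [0, 0, -0.078], [0, 0, -0.117], [0, 0, -0.156], [0, 0, -0.195]]}}

```text
t: 4.73
tcp_pos: [0.4775, 0.1494, 0.2058]
tool_rot: [0.135, 0.964, -0.026, 0.227]
force: [0.4, 0.4, 0.1]
finger_gap: 0.0
gripper_force: 0.0
```

```bash
sed -i 's/,-1,0\],\[s,0,-c\]\]))/,-1,0],[s,0,-c]]))*Ro.from_euler("z",180,degrees=True)/' h.py; python3 - <<'E'
from h import *
now()
plan([(-100,0,200,35),(-100,0,150,35),(-95,0,110,35)])
E
```

```text
t 4.7333 box mm [-95.2917  -9.0625 205.8367] tool z [ 0.4448 -0.0252 -0.8953] F box [0.2903 0.4613 0.0856] gap 0.00014088954095794836 q [ 0.1962  0.3235  2.0459 -0.5224  0.3997 -0.6497]
(-100, 0, 200, 35) travel [0.0094, 0.0108, 0.0036] turn [-0.0098, -0.0473, -0.0233]
(-100, 0, 150, 35) travel [0.0372, 0.0101, 0.0596] turn [-0.0098, -0.0473, -0.0233]
(-95, 0, 110, 35) travel [0.0539, 0.01, 0.1071] turn [-0.0098, -0.0473, -0.0233]
```

>>> {"method": "apply_moves", "body": {"claw": [-1, -1, -1, -1, -1], "travel": [[0.0094, 0.0108, 0.0036], [0.0094, 0.0108, 0.0036], [0.0372, 0.01, 0.06], [0.054, 0.01, 0.107], [0.054, 0.01, 0.107]], "turn": [[-0.01, -0.03, -0.02], [-0.01, -0.047, -0.023], [-0.01, -0.047, -0.023], [-0.01, -0.047, -0.023], [-0.01, -0.047, -0.023]]}}

```text
t: 5.15
tcp_pos: [0.4896, 0.1643, 0.1627]
tool_rot: [0.102, 0.953, -0.033, 0.284]
force: [11.2, 0.8, 8.1]
finger_gap: -0.003
gripper_force: 0.0
```

```bash
python3 - <<'E'
from h import *
now(); plan([(-90,0,82,35),(-80,0,80,35),(-70,0,80,35)])
E
```

```text
t 5.15 box mm [-86.331    7.9298 162.6741] tool z [ 0.548  -0.0131 -0.8364] F box [10.7858  3.0226  8.109 ] gap -0.003021059146754075 q [ 0.2526  0.4532  2.1243 -1.4314  0.2557  0.2534]
(-90, 0, 82, 35) travel [0.059, -0.0095, 0.082] turn [-0.0042, -0.0098, -0.0036]
(-80, 0, 80, 35) travel [0.0499, -0.0093, 0.0909] turn [-0.0042, -0.0098, -0.0036]
(-70, 0, 80, 35) travel [0.0395, -0.0091, 0.0977] turn [-0.0042, -0.0098, -0.0036]
```

Joint 4 has reached its limit. I'll fit the arm's kinematics from the logged poses to find a finger orientation it can actually reach for the lift.

```bash
cat > kin.py <<'E'
import numpy as np
from scipy.optimize import least_squares
from scipy.spatial.transform import Rotation as Ro
Q=np.array([[-1.4715,.5284,1.4338,0,1.1814,-.1785],[.1422,.2266,1.7216,.0009,1.1924,1.9091],[.1978,.3272,2.0572,-.534,.3921,2.4324],[.1962,.3235,2.0459,-.5224,.3997,-.6497],[.2526,.4532,2.1243,-1.4314,.2557,.2534]])
P=np.array([[.171,-.6,.2304],[.4341,.1745,.3],[.4724,.149,.2016],[.4775,.1494,.2058],[.4896,.1643,.1627]])
def fk(q,k):
    h,r0,a,e,b,d=k; A=Ro.from_euler('z',q[0]); p=A.apply([r0,0,h])
    A=A*Ro.from_euler('y',q[1]); p=p+A.apply([0,0,a])
    A=A*Ro.from_euler('y',q[2]); p=p+A.apply([e,0,b])
    A=A*Ro.from_euler('z',q[3])*Ro.from_euler('y',q[4]); p=p+A.apply([0,0,d])
    return p,A*Ro.from_euler('z',q[5]+np.pi/2)
f=lambda k:np.concatenate([fk(q,k)[0]-p for q,p in zip(Q,P)]+[1e-2*(k-[.4,0,.5,0,.4,.25])])
s=least_squares(f,[.4,0,.5,0,.4,.25]); K=s.x
LO=np.array([-3.08,-.75,.22,-1.43,0,-2.85]);HI=np.array([3.08,2.2,2.44,4.57,2.65,2.85])
def ik(p,R,q0):
    g=lambda q:np.concatenate([(fk(q,K)[0]-p)*10,(R.inv()*fk(q,K)[1]).as_rotvec()])
    r=least_squares(g,np.clip(q0,LO+.01,HI-.01),bounds=(LO,HI)); return r.x,np.abs(r.fun).max()
E
python3 - <<'E'
from kin import *
from h import *
print(K,np.abs(s.fun[:15]).max())
for q in Q[[1,4]]: print(fk(q,K)[1].as_quat())
# feasible directions at the lift path: tool z lean L, azimuth az (world deg); face normal has no box-y part
Y=B.apply([0,1,0])
for X in [(-75,85),(-70,90),(-60,130),(-30,160),(0,165)]:
  p=C+B.apply(np.array([X[0],0,X[1]])/1e3)
  for az in (-11.35,0,15,30):
    o=[]
    for L in (10,20,30,40):
      l,w=np.radians([L,az]); z=np.array([np.sin(l)*np.cos(w),np.sin(l)*np.sin(w),-np.cos(l)])
      n=np.cross(Y,z); n=-n/np.linalg.norm(n); n*=np.sign(n@B.apply([1,0,0])); x=-n
      R=Ro.from_matrix(np.stack([x,np.cross(z,x),z],1))
      bst=min((ik(p,R,q0) for q0 in ([.25,.5,2,-.3,.4,-.8],[.25,.5,2,3,.3,.5],[.25,.5,2,1.5,.3,-2.])),key=lambda t:t[1])
      o.append(f'L{L}: err {bst[1]:.3f} q4-6 {np.round(bst[0][3:],2)} q3 {bst[0][2]:.2f}')
    print(X,az,*o,sep='\n   ')
E
```

```text
[-0.5004  0.2718  0.4941 -0.1413  0.0372 -0.193 ] 0.1105694172515672
[ 0.9952 -0.0981  0.0004 -0.0005]
[ 0.1021  0.9528 -0.0329  0.2841]
(-75, 85)
   -11.35
   L10: err 0.373 q4-6 [3.44 0.34 1.71] q3 2.44
   L20: err 0.263 q4-6 [3.58 0.39 1.53] q3 2.44
   L30: err 0.143 q4-6 [3.66 0.45 1.44] q3 2.44
   L40: err 0.017 q4-6 [3.7  0.5  1.38] q3 2.44
(-75, 85)
   0
   L10: err 0.360 q4-6 [3.33 0.33 1.84] q3 2.44
   L20: err 0.245 q4-6 [3.41 0.38 1.73] q3 2.44
   L30: err 0.123 q4-6 [3.46 0.43 1.65] q3 2.44
   L40: err 0.000 q4-6 [3.49 0.47 1.6 ] q3 2.43
(-75, 85)
   15
   L10: err 0.346 q4-6 [3.17 0.33 2.03] q3 2.44
   L20: err 0.230 q4-6 [3.18 0.37 2.  ] q3 2.44
   L30: err 0.110 q4-6 [3.18 0.42 1.96] q3 2.44
   L40: err 0.000 q4-6 [3.19 0.45 1.92] q3 2.41
(-75, 85)
   30
   L10: err 0.337 q4-6 [3.   0.33 2.23] q3 2.44
   L20: err 0.223 q4-6 [2.94 0.38 2.29] q3 2.44
   L30: err 0.110 q4-6 [2.9  0.42 2.29] q3 2.44
   L40: err 0.000 q4-6 [2.88 0.46 2.26] q3 2.42
(-70, 90)
   -11.35
   L10: err 0.347 q4-6 [3.47 0.3  1.68] q3 2.44
   L20: err 0.236 q4-6 [3.61 0.37 1.5 ] q3 2.44
   L30: err 
[... 2617 characters left out ...]
: err 0.137 q4-6 [-0.37  0.66 -0.96] q3 1.31
(0, 165)
   0
   L10: err 0.000 q4-6 [-0.15  0.27 -1.01] q3 2.27
   L20: err 0.000 q4-6 [-0.24  0.32 -0.96] q3 1.97
   L30: err 0.025 q4-6 [-0.17  0.66 -1.09] q3 1.31
   L40: err 0.152 q4-6 [-0.21  0.62 -1.07] q3 1.31
(0, 165)
   15
   L10: err 0.000 q4-6 [ 0.01  0.27 -1.15] q3 2.27
   L20: err 0.000 q4-6 [ 0.02  0.31 -1.18] q3 1.95
   L30: err 0.030 q4-6 [ 0.02  0.65 -1.2 ] q3 1.31
   L40: err 0.156 q4-6 [ 0.02  0.6  -1.24] q3 1.31
(0, 165)
   30
   L10: err 0.000 q4-6 [ 0.17  0.27 -1.29] q3 2.27
   L20: err 0.000 q4-6 [ 0.28  0.32 -1.39] q3 1.97
   L30: err 0.021 q4-6 [ 0.2   0.66 -1.29] q3 1.31
   L40: err 0.141 q4-6 [ 0.25  0.63 -1.39] q3 1.31
```

```bash
python3 - <<'E'
t=open('kin.py').read()
t=t.replace("h,r0,a,e,b,d=k","h,r0,a,e,b,d,y=k").replace("[r0,0,h]","[r0,y,h]").replace("[.4,0,.5,0,.4,.25]","[.4,0,.5,0,.4,.25,.11]").replace("1e-2*","1e-3*")
open('kin.py','w').write(t)
E
cat > feas.py <<'E'
from kin import *
from h import *
print(K,np.abs(s.fun[:15]).max())
Y=B.apply([0,1,0])
def rot(L,az,flip=1):
  l,w=np.radians([L,az]); z=np.array([np.sin(l)*np.cos(w),np.sin(l)*np.sin(w),-np.cos(l)])
  n=np.cross(Y,z); n/=np.linalg.norm(n); n*=np.sign(n@B.apply([1,0,0])); x=-n*flip
  return Ro.from_matrix(np.stack([x,np.cross(z,x),z],1)),n
E
python3 - <<'E'
from feas import *
for X in [(-78,85),(-65,125),(-35,155),(0,160)]:
  p=C+B.apply(np.array([X[0],0,X[1]])/1e3)
  for az in (-11.35,3,15,30):
    for L in (10,20,30,40):
      R,n=rot(L,az)
      b=min((ik(p,R,q0) for q0 in ([.25,.5,2,-.3,.4,-.8],[.25,.5,2,3,.3,.5],[.25,.5,2,1.5,.3,-2.])),key=lambda t:t[1])
      print(X,az,L,f'err {b[1]:.3f}',np.round(b[0],2),'n box',B.inv().apply(n))
E
```

```text
[0.2734 0.0008 0.5867 0.1133 0.3908 0.2958 0.1108] 0.00015595554304881354
(-78, 85) -11.35 10 err 0.000 [ 0.12  0.59  1.93 -0.12  0.46 -1.15] n box [0.9848 0.     0.1736]
(-78, 85) -11.35 20 err 0.000 [ 0.16  0.59  2.04 -0.6   0.21 -0.65] n box [ 0.9397 -0.      0.342 ]
(-78, 85) -11.35 30 err 0.000 [0.2  0.63 2.15 4.15 0.23 0.93] n box [ 0.866 -0.     0.5  ]
(-78, 85) -11.35 40 err 0.000 [0.25 0.71 2.24 3.72 0.53 1.41] n box [ 0.766  -0.      0.6428]
(-78, 85) 3 10 err 0.000 [ 0.09  0.59  1.94 -0.02  0.44 -1.27] n box [0.9857 0.     0.1684]
(-78, 85) 3 20 err 0.000 [ 0.1   0.59  2.07 -0.11  0.14 -1.18] n box [ 0.9431 -0.      0.3325]
(-78, 85) 3 30 err 0.000 [0.1  0.63 2.19 3.26 0.2  1.71] n box [0.8728 0.     0.4882]
(-78, 85) 3 40 err 0.000 [0.11 0.73 2.31 3.21 0.59 1.75] n box [ 0.776  -0.      0.6308]
(-78, 85) 15 10 err 0.000 [ 0.07  0.59  1.95  0.08  0.44 -1.38] n box [ 0.9877 -0.      0.1561]
(-78, 85) 15 20 err 0.000 [ 0.04  0.59  2.08  0.5   0.15 -1.84] n box [ 0.9507 -0.      0.3101]
(-78, 85) 15 30 err 0.000 [0.02 0.63 2.21 2.6  0.24 2.29] n box [ 0.8882 -0.      0.4595]

[... 4343 characters left out ...]
-1.39] n box [ 0.9877 -0.      0.1561]
(0, 160) 15 20 err 0.000 [ 0.01  0.49  1.86  0.19  0.47 -1.55] n box [ 0.9507 -0.      0.3101]
(0, 160) 15 30 err 0.000 [-0.02  0.48  1.99  0.71  0.22 -2.12] n box [ 0.8882 -0.      0.4595]
(0, 160) 15 40 err 0.000 [-0.05  0.52  2.11  2.24  0.26  2.57] n box [ 0.7993 -0.      0.601 ]
(0, 160) 30 10 err 0.000 [ 0.01  0.52  1.72  0.13  0.75 -1.46] n box [0.9914 0.     0.1312]
(0, 160) 30 20 err 0.000 [-0.05  0.49  1.85  0.37  0.54 -1.74] n box [ 0.9646 -0.      0.2636]
(0, 160) 30 30 err 0.000 [-0.1   0.49  1.97  0.9   0.38 -2.34] n box [ 0.9175 -0.      0.3977]
(0, 160) 30 40 err 0.045 [-0.16  0.54  2.12  1.87  0.44  2.85] n box [ 0.8461 -0.      0.533 ]
```

The kinematics now fit to 0.2 mm. Lean 40° is reachable on the q4≈π wrist branch, using the original tool spin. I'll plan a smooth wrist transition there, well above everything.

```bash
cat > trans.py <<'E'
from feas import *
import sys,json
def hold(p,w,q0):
    r=least_squares(lambda q:fk(np.r_[q,w],K)[0]-p,q0[:3]); return np.r_[r.x,w]
def rows(path,start=None):
    "path: list of (p,R); prints calls of 5, each relative to the last pose of the one before"
    s=manip.sense(); p0,r0=start or (s['tcp_pos'],Ro.from_quat(s['tool_rot']))
    for i in range(0,len(path),5):
        g=path[i:i+5]
        print('TR',json.dumps([np.round(r0.inv().apply(p-p0)/.8,4).tolist() for p,_ in g]).replace(' ',''))
        print('TU',json.dumps([np.round((r0.inv()*R).as_rotvec()/np.pi,4).tolist() for _,R in g]).replace(' ',''))
        p0,r0=g[-1]
def wpath(p1,wg,q5mid,N):
    "wrist path from the present state to joints wg (q4..q6), TCP going to p1"
    s=manip.sense(); q=s['q']; p0=s['tcp_pos']; out=[]; qs=[q]
    for u in np.linspace(0,1,N+1)[1:]:
        w=q[3:]+(np.array(wg)-q[3:])*u; w[1]+=4*u*(1-u)*(q5mid-(q[4]+wg[1])/2)
        qq=hold(p0+(p1-p0)*min(1,u*4),w,qs[-1]); qs.append(qq); out.append(fk(qq,K))
    R=[Ro.from_quat(s['tool_rot'])]+[o[1] for o in out]
    print('max deg',max(np.degrees((a.inv()*b).magnitude()) for a,b in zip(R,R[1:])),'max dq',np.abs(np.diff(qs,axis=0)).max(0))
    print('q min',np.min(qs,0),'max',np.max(qs,0)); return out
E
python3 - <<'E'
from trans import *
p=C+B.apply([-.115,0,.19])
R,n=rot(40,3,-1); g,e=ik(p,R,[.1,.6,2.2,3.2,.4,-1.3]); print(g,e,B.inv().apply(n))
rows(wpath(p,g[3:],.4,35))
E
```

```text
[0.2734 0.0008 0.5867 0.1133 0.3908 0.2958 0.1108] 0.00015595554304881354
[ 0.1475  0.3833  2.305   3.391   0.25   -1.5463] 1.226574397605873e-11 [ 0.776  -0.      0.6308]
max deg 6.567564263168622 max dq [0.0325 0.0156 0.023  0.1378 0.0165 0.0514]
q min [-0.1374  0.3171  2.0719 -1.4314  0.25   -1.5463] max [0.2599 0.4532 2.3461 3.391  0.4    0.2534]
TR [[0.0013,-0.0012,-0.0055],[0.0025,-0.0024,-0.011],[0.0038,-0.0037,-0.0165],[0.0051,-0.0049,-0.022],[0.0064,-0.0061,-0.0275]]
TU [[0.0039,0.0043,0.0261],[0.007,0.0095,0.0533],[0.0093,0.0157,0.0815],[0.0107,0.0228,0.1107],[0.0112,0.0309,0.1409]]
TR [[0.0011,-0.0019,-0.0053],[0.0022,-0.0039,-0.0106],[0.0033,-0.0058,-0.016],[0.0041,-0.0073,-0.02],[0.0041,-0.0073,-0.02]]
TU [[0.0002,0.0093,0.031],[-0.0004,0.0195,0.0627],[-0.0016,0.0304,0.0951],[-0.0032,0.0419,0.1281],[-0.0045,0.0541,0.1616]]
TR [[0.0,-0.0,0.0],[0.0,0.0,-0.0],[0.0,0.0,-0.0],[0.0,-0.0,-0.0],[0.0,-0.0,-0.0]]
TU [[-0.0016,0.0126,0.0338],[-0.0036,0.0252,0.0679],[-0.0061,0.0377,0.1021],[-0.0091,0.0497,0.1363],[-0.0124,0.0612,0.1704]]
TR [[0.0,-0.0,-0.0],[0.0,0.0,-0.0],[0.0,0.0,-0.0],[-0.0,0.0,-0.0],[-0.0,0.0,0.0]]
TU [[-0.0039,0.0111,0.0337],[-0.0084,0.0213,0.0668],[-0.0132,0.0306,0.0992],[-0.0185,0.0387,0.1307],[-0.0242,0.0456,0.1609]]
TR [[-0.0,0.0,-0.0],[-0.0,0.0,0.0],[-0.0,0.0,0.0],[-0.0,0.0,0.0],[-0.0,0.0,0.0]]
TU [[-0.0066,0.0062,0.0287],[-0.0137,0.0114,0.0558],[-0.0212,0.0156,0.0814],[-0.0291,0.0188,0.1053],[-0.0373,0.0212,0.1278]]
TR [[-0.0,0.0,0.0],[-0.0,0.0,0.0],[0.0,-0.0,0.0],[0.0,-0.0,0.0],[0.0,-0.0,-0.0]]
TU [[-0.0087,0.0022,0.021],[-0.0175,0.0039,0.0409],[-0.0263,0.0051,0.06],[-0.0351,0.006,0.0786],[-0.0437,0.0066,0.097]]
TR [[-0.0,0.0,-0.0],[-0.0,0.0,-0.0],[0.0,0.0,0.0],[0.0,0.0,0.0],[0.0,0.0,0.0]]
TU [[-0.0084,0.0003,0.0184],[-0.0165,0.0004,0.0373],[-0.0242,0.0001,0.0568],[-0.0312,-0.0005,0.0772],[-0.0376,-0.0014,0.0987]]
```

>>> {"method": "apply_moves", "body": {"claw": [-1, -1, -1, -1, -1], "travel": [[0.001, -0.001, -0.006], [0.003, -0.002, -0.011], [0.004, -0.004, -0.017], [0.005, -0.005, -0.022], [0.006, -0.006, -0.028]], "turn": [[0.004, 0.004, 0.026], [0.007, 0.01, 0.053], [0.009, 0.016, 0.082], [0.011, 0.023, 0.111], [0.011, 0.031, 0.141]]}}

```text
t: 5.57
tcp_pos: [0.4728, 0.1638, 0.1782]
tool_rot: [0.315, 0.919, 0.019, 0.235]
force: [-0.3, 0.1, -0.7]
finger_gap: 0.003
gripper_force: 0.0
```

>>> {"method": "apply_moves", "body": {"claw": [-1, -1, -1, -1, -1], "travel": [[0.001, -0.002, -0.005], [0.002, -0.004, -0.011], [0.003, -0.006, -0.016], [0.004, -0.007, -0.02], [0.004, -0.007, -0.02]], "turn": [[0, 0.009, 0.031], [0, 0.02, 0.063], [-0.002, 0.03, 0.095], [-0.003, 0.042, 0.128], [-0.005, 0.054, 0.162]]}}

```text
t: 5.98
tcp_pos: [0.4605, 0.1632, 0.191]
tool_rot: [0.531, 0.827, 0.112, 0.147]
force: [-1.0, -0.0, 0.1]
finger_gap: 0.0
gripper_force: 0.0
```

```bash
python3 - <<'E'
from trans import *
now()
p=C+B.apply([-.115,0,.19])
rows(wpath(p,[3.391,.25,-1.5463],.36,25))
E
```

```text
[0.2734 0.0008 0.5867 0.1133 0.3908 0.2958 0.1108] 0.00015595554304881354
t 5.9833 box mm [-114.629     1.1284  191.0263] tool z [ 0.3495  0.1002 -0.9316] F box [-0.9314 -0.1995  0.0751] gap 0.00018907842772163114 q [ 0.1201  0.3217  2.0711 -0.0385  0.3772 -0.2755]
max deg 6.513804893104139 max dq [0.032  0.0057 0.0215 0.1372 0.0122 0.0508]
q min [-0.1209  0.316   2.0711 -0.0385  0.25   -1.5463] max [ 0.1475  0.385   2.3394  3.391   0.3818 -0.2755]
TR [[-0.0001,-0.0003,0.0001],[-0.0002,-0.0005,0.0003],[-0.0004,-0.0008,0.0004],[-0.0005,-0.001,0.0006],[-0.0006,-0.0013,0.0007]]
TU [[-0.0024,0.0123,0.0338],[-0.0052,0.0244,0.0678],[-0.0082,0.0361,0.1018],[-0.0116,0.0473,0.1358],[-0.0152,0.0578,0.1695]]
TR [[-0.0003,-0.0002,0.0001],[-0.0003,-0.0002,0.0001],[-0.0003,-0.0002,0.0001],[-0.0003,-0.0002,0.0001],[-0.0003,-0.0002,0.0001]]
TU [[-0.0042,0.01,0.0333],[-0.0088,0.0192,0.0658],[-0.0138,0.0275,0.0976],[-0.019,0.0347,0.1285],[-0.0246,0.0408,0.1582]]
TR [[-0.0,0.0,-0.0],[-0.0,0.0,0.0],[-0.0,0.0,0.0],[-0.0,0.0,0.0],[-0.0,0.0,0.0]]
TU [[-0.0063,0.0055,0.0283],[-0.0131,0.0101,0.0553],[-0.0201,0.0138,0.0808],[-0.0275,0.0168,0.1049],[-0.0351,0.0191,0.1278]]
TR [[0.0,0.0,0.0],[-0.0,-0.0,0.0],[0.0,-0.0,0.0],[0.0,-0.0,0.0],[0.0,-0.0,-0.0]]
TU [[-0.008,0.0021,0.0216],[-0.0162,0.0037,0.0422],[-0.0244,0.005,0.0621],[-0.0325,0.006,0.0815],[-0.0406,0.0068,0.1007]]
TR [[-0.0,0.0,-0.0],[-0.0,0.0,-0.0],[-0.0,0.0,-0.0],[0.0,0.0,0.0],[0.0,0.0,0.0]]
TU [[-0.0079,0.0006,0.0192],[-0.0156,0.0009,0.0386],[-0.0228,0.001,0.0585],[-0.0297,0.0009,0.0791],[-0.036,0.0005,0.1005]]
```

Tracking is good, so I'll carry on.

>>> {"method": "apply_moves", "body": {"claw": [-1, -1, -1, -1, -1], "travel": [[0, 0, 0], [0, 0, 0], [0, -0.001, 0], [0, -0.001, 0], [-0.001, -0.001, 0.001]], "turn": [[-0.002, 0.012, 0.034], [-0.005, 0.024, 0.068], [-0.008, 0.036, 0.102], [-0.012, 0.047, 0.136], [-0.015, 0.058, 0.17]]}}

```text
t: 6.4
tcp_pos: [0.4611, 0.1616, 0.1899]
tool_rot: [0.714, 0.664, 0.214, 0.05]
force: [-0.4, 0.4, -0.7]
finger_gap: -0.0
gripper_force: 0.0
```

>>> {"method": "apply_moves", "body": {"claw": [-1, -1, -1, -1, -1], "travel": [[0, 0, 0], [0, 0, 0], [0, 0, 0], [0, 0, 0], [0, 0, 0]], "turn": [[-0.004, 0.01, 0.033], [-0.009, 0.019, 0.066], [-0.014, 0.027, 0.098], [-0.019, 0.035, 0.128], [-0.025, 0.041, 0.158]]}}

```text
t: 6.82
tcp_pos: [0.4617, 0.1608, 0.1899]
tool_rot: [0.838, 0.461, 0.291, -0.017]
force: [-0.3, 0.8, -0.0]
finger_gap: -0.004
gripper_force: 0.0
```

>>> {"method": "apply_moves", "body": {"claw": [-1, -1, -1, -1, -1], "travel": [[0, 0, 0], [0, 0, 0], [0, 0, 0], [0, 0, 0], [0, 0, 0]], "turn": [[-0.006, 0.006, 0.028], [-0.013, 0.01, 0.055], [-0.02, 0.014, 0.081], [-0.028, 0.017, 0.105], [-0.035, 0.019, 0.128]]}}

```text
t: 7.23
tcp_pos: [0.4612, 0.1607, 0.1896]
tool_rot: [0.904, 0.268, 0.33, -0.042]
force: [0.6, 0.3, 0.0]
finger_gap: 0.001
gripper_force: 0.0
```

>>> {"method": "apply_moves", "body": {"claw": [-1, -1, -1, -1, -1], "travel": [[0, 0, 0], [0, 0, 0], [0, 0, 0], [0, 0, 0], [0, 0, 0]], "turn": [[-0.008, 0.002, 0.022], [-0.016, 0.004, 0.042], [-0.024, 0.005, 0.062], [-0.033, 0.006, 0.082], [-0.041, 0.007, 0.101]]}}

```text
t: 7.65
tcp_pos: [0.4613, 0.161, 0.1897]
tool_rot: [0.932, 0.1, 0.346, -0.038]
force: [0.2, 0.2, -0.8]
finger_gap: 0.003
gripper_force: 0.0
```

>>> {"method": "apply_moves", "body": {"claw": [-1, -1, -1, -1, -1], "travel": [[0, 0, 0], [0, 0, 0], [0, 0, 0], [0, 0, 0], [0, 0, 0]], "turn": [[-0.008, 0, 0.019], [-0.016, 0.001, 0.039], [-0.023, 0.001, 0.059], [-0.03, 0.001, 0.079], [-0.036, 0, 0.1]]}}

```text
t: 8.07
tcp_pos: [0.4609, 0.1614, 0.1895]
tool_rot: [0.937, -0.066, 0.34, -0.039]
force: [0.0, -0.1, -0.2]
finger_gap: -0.0
gripper_force: 0.0
```

```bash
python3 - <<'E'
from trans import *
now()
R,n=rot(40,3,-1)
path=[(C+B.apply(np.array([x,0,z])/1e3),R) for x,z in [(-112,160),(-105,130),(-98,100),(-92,85),(-88,81), (-84,81),(-80,81),(-78,81),(-76,82),(-74,83)]]
q=manip.sense()['q']
for p,R in path: q,e=ik(p,R,q); print(q,e)
rows(path)
E
```

```text
[0.2734 0.0008 0.5867 0.1133 0.3908 0.2958 0.1108] 0.00015595554304881354
t 8.0667 box mm [-113.9008   -0.5157  189.5286] tool z [ 0.6245  0.1547 -0.7655] F box [ 0.0596 -0.1249 -0.2384] gap -0.00021450790907835687 q [ 0.1492  0.3863  2.3034  3.4128  0.2532 -1.5674]
[ 0.144   0.4828  2.3305  3.3041  0.3723 -1.4585] 6.62310484234041e-13
[ 0.1362  0.5849  2.3411  3.2576  0.4836 -1.4158] 2.1485244139363142e-13
[ 0.1286  0.6854  2.3438  3.2302  0.586  -1.3927] 1.5008133624760942e-13
[ 0.1224  0.7327  2.3367  3.2184  0.6261 -1.3859] 7.942521640380562e-11
[ 0.1183  0.7436  2.3292  3.2136  0.6295 -1.385 ] 5.503514310944979e-12
[ 0.1144  0.7413  2.3206  3.2104  0.6186 -1.3858] 1.0842216143988614e-09
[ 0.1105  0.7391  2.3119  3.2071  0.6077 -1.3865] 1.0035744136757672e-09
[ 0.1086  0.7381  2.3076  3.2054  0.6023 -1.3868] 6.715095493547983e-12
[ 0.1068  0.7339  2.303   3.2041  0.5936 -1.3874] 1.0582653676982634e-10
[ 0.1049  0.7298  2.2984  3.2028  0.5848 -1.388 ] 1.0151712803718738e-10
TR [[-0.0215,0.004,0.0298],[-0.0384,0.0093,0.064],[-0.0554,0.0147,0.0982],[-0.0614,0.0176,0.1172],[-0.0607,0.0187,0.1242]]
TU [[0.0015,-0.0005,0.0005],[0.0015,-0.0005,0.0005],[0.0015,-0.0005,0.0005],[0.0015,-0.0005,0.0005],[0.0015,-0.0005,0.0005]]
TR [[0.0039,0.0005,0.0031],[0.0078,0.001,0.0062],[0.0097,0.0013,0.0078],[0.0124,0.0014,0.0084],[0.0152,0.0014,0.009]]
TU [[0.0,0.0,0.0],[0.0,0.0,0.0],[0.0,0.0,0.0],[0.0,0.0,0.0],[0.0,0.0,0.0]]
```

>>> {"method": "apply_moves", "body": {"claw": [-1, -1, -1, -1, -1], "travel": [[-0.0215, 0.004, 0.03], [-0.0384, 0.0093, 0.064], [-0.0554, 0.0147, 0.0982], [-0.0614, 0.0176, 0.117], [-0.061, 0.0187, 0.124]], "turn": [[0.0015, 0, 0], [0.0015, 0, 0], [0.0015, 0, 0], [0.0015, 0, 0], [0.0015, 0, 0]]}}

```text
t: 8.48
tcp_pos: [0.4861, 0.1563, 0.0773]
tool_rot: [0.938, -0.064, 0.339, -0.041]
force: [0.1, -0.6, -0.6]
finger_gap: 0.003
gripper_force: 0.0
```

```bash
cat > lift.py <<'E'
from trans import *
R,n=rot(40,3,-1); nb=B.inv().apply(n)[[0,2]]; zb=np.array([nb[1],-nb[0]])
def tcp(th,w,dep=12):
    t=np.radians(th); c,s_=np.cos(t),np.sin(t); E=np.array([30,60])+[-88*c+39*s_,88*s_+39*c]
    x,z=E-w*nb+dep*zb; return C+B.apply(np.array([x,0,z])/1e3),R
def check(path):
    q=manip.sense()['q']
    for p,r in path:
        q,e=ik(p,r,q)
        if e>1e-3: print('UNREACHED',e)
    print('end q',q)
E
python3 - <<'E'
from lift import *
now()
path=[tcp(0,w) for w in(26,22,19,16,14)]+[tcp(t,11) for t in (0,2,5,8,11,14,17,20,23,26)]
print([B.inv().apply(p-C)*1e3 for p,_ in path[::5]])
check(path); rows(path)
E
```

```text
[0.2734 0.0008 0.5867 0.1133 0.3908 0.2958 0.1108] 0.00015595554304881354
t 8.4833 box mm [-88.2584  -0.5786  77.3139] tool z [ 0.6214  0.1582 -0.7674] F box [ 0.2166 -0.6112 -0.6018] gap 0.0034377145416801752 q [ 0.117   0.7547  2.3301  3.2123  0.6394 -1.3889]
[array([-70.6054,  -0.    ,  73.288 ]), array([-58.966 ,   0.    ,  82.7499]), array([-46.9171,  -0.    , 102.8805])]
end q [ 0.071   0.6212  2.1965  3.1743  0.3743 -1.3935]
TR [[0.014,0.0022,0.0177],[0.019,0.0022,0.0177],[0.0227,0.0022,0.0177],[0.0265,0.0022,0.0177],[0.029,0.0022,0.0177]]
TU [[0.0004,0.0006,0.0014],[0.0004,0.0006,0.0014],[0.0004,0.0006,0.0014],[0.0004,0.0006,0.0014],[0.0004,0.0006,0.0014]]
TR [[0.0037,-0.0,-0.0],[0.0075,-0.0003,-0.0018],[0.0133,-0.0007,-0.0043],[0.0192,-0.001,-0.0065],[0.0252,-0.0013,-0.0083]]
TU [[0.0,0.0,0.0],[0.0,0.0,0.0],[0.0,0.0,0.0],[0.0,0.0,0.0],[0.0,0.0,0.0]]
TR [[0.0061,-0.0003,-0.0016],[0.0123,-0.0005,-0.0028],[0.0185,-0.0006,-0.0037],[0.0248,-0.0007,-0.0043],[0.0311,-0.0007,-0.0046]]
TU [[0.0,0.0,0.0],[0.0,0.0,0.0],[0.0,0.0,0.0],[0.0,0.0,0.0],[0.0,0.0,0.0]]
```

>>> {"method": "apply_moves", "body": {"claw": [-1, -1, -1, -1, -1], "travel": [[0.014, 0.002, 0.014], [0.019, 0.002, 0.016], [0.023, 0.002, 0.017], [0.026, 0.002, 0.017], [0.029, 0.002, 0.0175]], "turn": [[0, 0, 0], [0, 0, 0], [0, 0, 0], [0, 0, 0], [0, 0, 0]]}}

```text
t: 8.9
tcp_pos: [0.5102, 0.1533, 0.085]
tool_rot: [0.937, -0.064, 0.339, -0.042]
force: [0.7, -0.0, 0.7]
finger_gap: 0.0
gripper_force: 0.0
```

>>> {"method": "apply_moves", "body": {"claw": [-1, -1, -1, -1, -1], "travel": [[0.004, 0, 0], [0.0075, 0, -0.002], [0.0133, -0.001, -0.004], [0.0192, -0.001, -0.0065], [0.025, -0.001, -0.008]], "turn": [[0, 0, 0], [0, 0, 0], [0, 0, 0], [0, 0, 0], [0, 0, 0]]}}

```text
t: 9.32
tcp_pos: [0.521, 0.1513, 0.1019]
tool_rot: [0.938, -0.063, 0.339, -0.042]
force: [-0.8, -0.0, 0.6]
finger_gap: 0.001
gripper_force: 0.2
```

```bash
python3 - <<'E'
from lift import *
now(); print('nominal',B.inv().apply(tcp(11,11)[0]-C)*1e3)
snap('scene','l1.png'); im=cv2.imread('pics/l1.png')[190:330,200:380]; cv2.imwrite('pics/l1c.png',cv2.resize(im,None,fx=3,fy=3))
path=[tcp(t,11) for t in (14,17,20,23,26,30,34,38,42,46,50,54,58,62,66)]
check(path); rows(path)
E
```

```text
[0.2734 0.0008 0.5867 0.1133 0.3908 0.2958 0.1108] 0.00015595554304881354
t 9.3167 box mm [-52.973    1.3523 101.9298] tool z [ 0.6206  0.162  -0.7672] F box [-0.8029 -0.1726  0.6299] gap 0.0010497218736961096 q [ 0.0872  0.6647  2.2442  3.1846  0.4639 -1.3938]
nominal [-49.9077   0.      98.8245]
end q [ 0.0316  0.583   2.0508  3.071   0.1907 -1.3239]
TR [[0.0046,0.0025,0.0034],[0.0108,0.0023,0.0022],[0.017,0.0022,0.0013],[0.0233,0.0021,0.0007],[0.0296,0.0021,0.0004]]
TU [[-0.001,-0.0002,0.0014],[-0.001,-0.0002,0.0014],[-0.001,-0.0002,0.0014],[-0.001,-0.0002,0.0014],[-0.001,-0.0002,0.0014]]
TR [[0.0084,0.0,0.0001],[0.0168,0.0001,0.0009],[0.0251,0.0003,0.0022],[0.0332,0.0007,0.004],[0.0413,0.001,0.0065]]
TU [[0.0,0.0,0.0],[0.0,0.0,0.0],[0.0,0.0,0.0],[0.0,0.0,0.0],[0.0,0.0,0.0]]
TR [[0.0078,0.0005,0.003],[0.0155,0.001,0.0065],[0.0228,0.0017,0.0105],[0.0298,0.0024,0.015],[0.0365,0.0032,0.02]]
TU [[0.0,0.0,0.0],[0.0,0.0,0.0],[0.0,0.0,0.0],[0.0,0.0,0.0],[0.0,0.0,0.0]]
```

View pics/l1c.png

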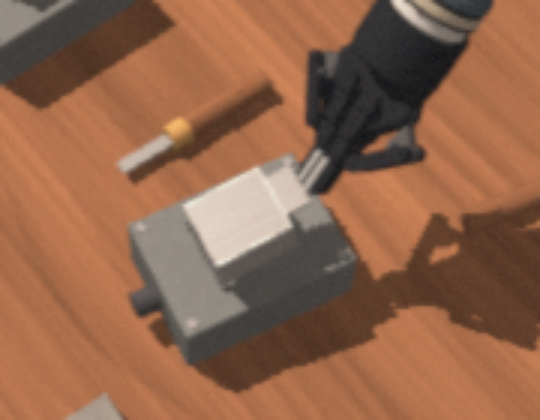

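The fingertip, at crop (315,170), is under the lip and the guard has started to rise. I'll continue with a little more depth.

>>> {"method": "apply_moves", "body": {"claw": [-1, -1, -1, -1, -1], "travel": [[0.0046, 0.002, 0.006], [0.0108, 0.002, 0.006], [0.017, 0.002, 0.006], [0.0233, 0.002, 0.006], [0.0296, 0.002, 0.006]], "turn": [[0, 0, 0], [0, 0, 0], [0, 0, 0], [0, 0, 0], [0, 0, 0]]}}

```text
t: 9.78
tcp_pos: [0.5427, 0.146, 0.1126]
tool_rot: [0.938, -0.064, 0.339, -0.042]
force: [-0.2, 0.7, 0.0]
finger_gap: -0.001
gripper_force: 0.1
```

>>> {"method": "apply_moves", "body": {"claw": [-1, -1, -1, -1, -1], "travel": [[0.0084, 0, 0.0005], [0.0168, 0, 0.001], [0.025, 0, 0.0025], [0.033, 0.001, 0.0045], [0.041, 0.001, 0.007]], "turn": [[0, 0, 0], [0, 0, 0], [0, 0, 0], [0, 0, 0], [0, 0, 0]]}}

```text
t: 10.2
tcp_pos: [0.5715, 0.1405, 0.1292]
tool_rot: [0.938, -0.064, 0.339, -0.042]
force: [-1.4, -0.7, -0.9]
finger_gap: 0.004
gripper_force: 0.1
```

```bash
python3 - <<'E'
from lift import *
now(); print('nominal',B.inv().apply(tcp(46,11)[0]-C)*1e3)
s=snap('scene'); b=B.inv().apply((s['X']-C).reshape(-1,3)).reshape(s['X'].shape)*1e3
m=(abs(b[...,1])<29)&(b[...,2]>62)&(b[...,0]>-40)&(b[...,0]<90); p=b[m]; p=p[np.argsort(p[:,0])]
print(len(p),p[::max(1,len(p)//20)])
path=[tcp(t,11) for t in (50,54,58,62,66,70,73,76,78,78)]
check(path); rows(path)
E
```

```text
[0.2734 0.0008 0.5867 0.1133 0.3908 0.2958 0.1108] 0.00015595554304881354
t 10.2 box mm [ -1.3879   0.7516 129.1673] tool z [ 0.6213  0.1617 -0.7667] F box [-1.1934 -0.9397 -0.887 ] gap 0.0036156852963880244 q [ 0.0488  0.5966  2.1218  3.1232  0.274  -1.3666]
nominal [ -4.0417   0.     134.1434]
1387 [[-39.9776 -14.2979 183.0803]
 [-35.8093  -2.4563 191.4126]
 [-31.69   -18.4655 196.1069]
 [-27.3798  -8.2748 166.6021]
 [-22.5981 -18.7045 171.9748]
 [-16.6891   7.7328 159.8567]
 [-11.2447  11.2895 112.6953]
 [ -4.4497  12.3017 154.2808]
 [  0.7413  28.722  124.1351]
 [  6.5325 -24.9158 134.6617]
 [ 11.4427  24.4735 136.0541]
 [ 16.1588   4.1966 134.0625]
 [ 20.9988  28.9839 117.7416]
 [ 25.9606 -16.686  121.2876]
 [ 30.7824 -12.1338 118.4868]
 [ 35.8862   3.2534 115.0698]
 [ 40.7281   2.6767 108.2493]
 [ 45.8836  28.219   81.983 ]
 [ 51.183  -23.4967  96.4162]
 [ 55.681   -3.6494  94.9225]
 [ 71.3679   5.9613  63.6117]]
end q [ 0.0211  0.5977  2.0078  3.0173  0.1631 -1.2786]
TR [[0.0064,0.0006,-0.0047],[0.014,0.0012,-0.0012],[0.0213,0.0019,0.0029],[0.0283,0.0027,0.0074],[0.035,0.0035,0.0124]]
TU [[-0.0009,-0.0008,0.0012],[-0.0009,-0.0008,0.0012],[-0.0009,-0.0008,0.0012],[-0.0009,-0.0008,0.0012],[-0.0009,-0.0008,0.0012]]
TR [[0.0063,0.0009,0.0054],[0.0108,0.0016,0.0098],[0.0151,0.0023,0.0144],[0.0178,0.0028,0.0176],[0.0178,0.0028,0.0176]]
TU [[0.0,0.0,0.0],[0.0,0.0,0.0],[0.0,0.0,0.0],[0.0,0.0,0.0],[0.0,0.0,0.0]]
```

Guard is at about 40°. Continuing round.

>>> {"method": "apply_moves", "body": {"claw": [-1, -1, -1, -1, -1], "travel": [[0.0064, 0, 0], [0.014, 0.001, 0.003], [0.0213, 0.002, 0.006], [0.028, 0.002, 0.01], [0.035, 0.003, 0.015]], "turn": [[0, 0, 0], [0, 0, 0], [0, 0, 0], [0, 0, 0], [0, 0, 0]]}}

```text
t: 10.67
tcp_pos: [0.6002, 0.1345, 0.1369]
tool_rot: [0.938, -0.064, 0.339, -0.042]
force: [-0.9, 0.1, 0.4]
finger_gap: -0.002
gripper_force: 0.0
```

>>> {"method": "apply_moves", "body": {"claw": [-1, -1, -1, -1, -1], "travel": [[0.0063, 0.001, 0.0054], [0.011, 0.001, 0.01], [0.015, 0.002, 0.0144], [0.018, 0.002, 0.0176], [0.018, 0.002, 0.0176]], "turn": [[0, 0, 0], [0, 0, 0], [0, 0, 0], [0, 0, 0], [0, 0, 0]]}}

```text
t: 11.08
tcp_pos: [0.6203, 0.1313, 0.1348]
tool_rot: [0.938, -0.064, 0.339, -0.042]
force: [0.1, 0.2, 0.3]
finger_gap: -0.003
gripper_force: 0.0
```

```bash
python3 - <<'E'
from lift import *
now()
s=snap('scene'); b=B.inv().apply((s['X']-C).reshape(-1,3)).reshape(s['X'].shape)*1e3
m=(abs(b[...,1])<25)&(b[...,2]>70)&(b[...,0]>20)&(b[...,0]<110); p=b[m]; p=p[np.argsort(p[:,0])]
print(len(p),p[::max(1,len(p)//14)])
E
```

```text
[0.2734 0.0008 0.5867 0.1133 0.3908 0.2958 0.1108] 0.00015595554304881354
t 11.0833 box mm [ 48.2746   1.2998 134.776 ] tool z [ 0.6214  0.1617 -0.7666] F box [0.074  0.2355 0.2847] gap -0.002866362260190931 q [ 0.0221  0.6042  2.0099  3.0112  0.1709 -1.2762]
639 [[ 20.2127  -3.1371 186.0612]
 [ 24.0274 -15.0044 183.4236]
 [ 27.9927 -16.9784 174.4036]
 [ 31.1937 -15.6233 165.4908]
 [ 35.1558  -7.6319 163.4852]
 [ 38.898   19.5145 126.9442]
 [ 43.0798  12.8612 128.721 ]
 [ 47.2134  21.2708 132.7111]
 [ 50.8792   3.8357 144.2688]
 [ 55.5911 -23.0164 130.9347]
 [ 63.5924  10.1189 152.0856]
 [ 65.9887  19.4205 136.5321]
 [ 67.4094  21.2251 110.5088]
 [ 68.7895  12.7157  90.3579]
 [ 70.3638 -16.7863  79.0887]]
```

The guard is back on its stop, with its former top at x≈66–70 mm. Now the toggle: back off, move to its +y side and lower.

```bash
python3 - <<'E'
from lift import *
P=lambda x,y,z:(C+B.apply(np.array([x,y,z])/1e3),R)
path=[P(20,5,145),P(0,20,142),P(-8,44,135),P(-6,44,110),P(-3,44,95),P(0,44,84),P(0,44,78),P(0,42,76),P(0,40,76),P(0,38,76)]
check(path); rows(path)
E
```

```text
[0.2734 0.0008 0.5867 0.1133 0.3908 0.2958 0.1108] 0.00015595554304881354
end q [ 0.1397  0.7337  2.0863  3.2939  0.3786 -1.452 ]
TR [[-0.0186,-0.0099,-0.0306],[-0.0403,-0.0305,-0.0402],[-0.0534,-0.0601,-0.0349],[-0.0712,-0.056,-0.0094],[-0.0801,-0.0533,0.0074]]
TU [[-0.0007,0.0007,0.0014],[-0.0007,0.0007,0.0014],[-0.0007,0.0007,0.0014],[-0.0007,0.0007,0.0014],[-0.0007,0.0007,0.0014]]
TR [[-0.0058,0.0021,0.0129],[-0.0105,0.003,0.0186],[-0.0121,0.0058,0.0201],[-0.0121,0.0082,0.0197],[-0.0121,0.0107,0.0193]]
TU [[0.0,0.0,0.0],[0.0,0.0,0.0],[0.0,0.0,0.0],[0.0,0.0,0.0],[0.0,0.0,0.0]]
```

>>> {"method": "apply_moves", "body": {"claw": [-1, -1, -1, -1, -1], "travel": [[-0.0186, -0.01, -0.0306], [-0.04, -0.03, -0.04], [-0.0534, -0.06, -0.035], [-0.071, -0.056, -0.0094], [-0.08, -0.053, 0.0074]], "turn": [[0, 0, 0], [0, 0, 0], [0, 0, 0], [0, 0, 0], [0, 0, 0]]}}

```text
t: 11.55
tcp_pos: [0.5768, 0.1849, 0.0945]
tool_rot: [0.938, -0.063, 0.338, -0.043]
force: [1.2, 0.0, -0.9]
finger_gap: -0.001
gripper_force: 0.0
```

>>> {"method": "apply_moves", "body": {"claw": [-1, -1, -1, -1, -1], "travel": [[-0.006, 0.002, 0.013], [-0.01, 0.003, 0.0186], [-0.012, 0.006, 0.02], [-0.012, 0.008, 0.0197], [-0.012, 0.0107, 0.0193]], "turn": [[0, 0, 0], [0, 0, 0], [0, 0, 0], [0, 0, 0], [0, 0, 0]]}}

```text
t: 11.97
tcp_pos: [0.5799, 0.1763, 0.0767]
tool_rot: [0.938, -0.064, 0.339, -0.042]
force: [-0.1, 0.4, 0.7]
finger_gap: 0.005
gripper_force: 0.0
```

```bash
python3 - <<'E'
from lift import *
now(); snap('scene','tg.png'); im=cv2.imread('pics/tg.png')[190:330,200:380]; cv2.imwrite('pics/tgc.png',cv2.resize(im,None,fx=4,fy=4))
P=lambda x,y,z:(C+B.apply(np.array([x,y,z])/1e3),R)
path=[P(0,y,75) for y in (34,30,26,22,18,15,12,10,8,8)]
check(path); rows(path)
E
```

```text
[0.2734 0.0008 0.5867 0.1133 0.3908 0.2958 0.1108] 0.00015595554304881354
t 11.9667 box mm [-0.1915 37.5188 76.6742] tool z [ 0.6212  0.1617 -0.7668] F box [-0.2049  0.4099  0.7374] gap 0.004544237098653439 q [ 0.1364  0.7313  2.0877  3.2813  0.3761 -1.4471]
end q [ 0.0683  0.7354  2.1278  3.1668  0.4198 -1.388 ]
TR [[-0.0014,0.0042,0.0012],[-0.0014,0.0091,0.0004],[-0.0014,0.0141,-0.0004],[-0.0015,0.019,-0.0012],[-0.0015,0.0239,-0.002]]
TU [[-0.0007,0.0005,0.0012],[-0.0007,0.0005,0.0012],[-0.0007,0.0005,0.0012],[-0.0007,0.0005,0.0012],[-0.0007,0.0005,0.0012]]
TR [[0.0,0.0037,-0.0006],[0.0,0.0074,-0.0012],[0.0,0.0099,-0.0016],[0.0,0.0123,-0.002],[0.0,0.0123,-0.002]]
TU [[0.0,0.0,0.0],[0.0,0.0,0.0],[0.0,0.0,0.0],[0.0,0.0,0.0],[0.0,0.0,0.0]]
```

View pics/tgc.png

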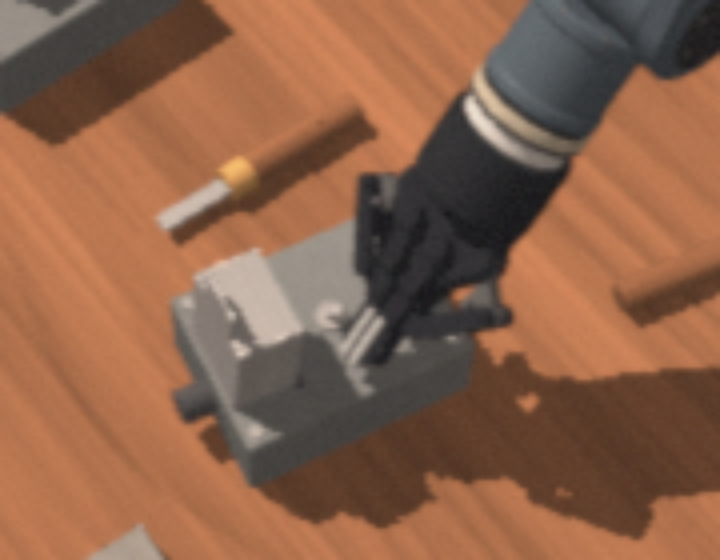

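The guard stands open at crop (265,310). The toggle end is at (330,315) and the fingertip at (365,345), on its +y side. Pushing now.

>>> {"method": "apply_moves", "body": {"claw": [-1, -1, -1, -1, -1], "travel": [[-0.001, 0.004, 0.001], [-0.001, 0.009, 0], [-0.001, 0.014, 0], [-0.001, 0.019, -0.001], [-0.001, 0.024, -0.002]], "turn": [[0, 0, 0], [0, 0, 0], [0, 0, 0], [0, 0, 0], [0, 0, 0]]}}

```text
t: 12.43
tcp_pos: [0.5771, 0.1574, 0.0753]
tool_rot: [0.937, -0.064, 0.34, -0.043]
force: [0.1, 2.4, 0.9]
finger_gap: 0.001
gripper_force: 0.9
```

>>> {"method": "apply_moves", "body": {"claw": [-1, -1, -1, -1, -1], "travel": [[0, 0.0037, -0.0006], [0, 0.0074, -0.001], [0, 0.01, -0.0016], [0, 0.0123, -0.002], [0, 0.0123, -0.002]], "turn": [[0, 0, 0], [0, 0, 0], [0, 0, 0], [0, 0, 0], [0, 0, 0]]}}

```text
t: 12.85
tcp_pos: [0.5748, 0.1481, 0.0744]
tool_rot: [0.938, -0.063, 0.339, -0.043]
force: [0.3, 4.0, -0.9]
finger_gap: 0.0
gripper_force: 2.0
```

>>> {"method": "apply_moves", "body": {"claw": [-1, -1, -1, -1, -1], "travel": [[0, 0.0012, 0], [0, 0.0025, 0], [0, 0.0037, 0], [0, 0.005, 0], [0, 0.005, 0]], "turn": [[0, 0, 0], [0, 0, 0], [0, 0, 0], [0, 0, 0], [0, 0, 0]]}}

```text
t: 13.27
tcp_pos: [0.5747, 0.1472, 0.0743]
tool_rot: [0.938, -0.058, 0.339, -0.044]
force: [1.9, 18.1, -0.2]
finger_gap: 0.001
gripper_force: 8.5
```

```bash
python3 - <<'E'
from lift import *
now()
E
```

```text
[0.2734 0.0008 0.5867 0.1133 0.3908 0.2958 0.1108] 0.00015595554304881354
t 13.2667 box mm [ 0.4544  7.9769 74.3339] tool z [ 0.6209  0.1675 -0.7658] F box [-1.6677 18.0806 -0.24  ] gap 0.0012273751380952088 q [ 0.0612  0.7372  2.1293  3.1349  0.4235 -1.3783]
```

The toggle is over to its stop, resisting with 18 N. Retreating.

```bash
python3 - <<'E'
from lift import *
P=lambda x,y,z:(C+B.apply(np.array([x,y,z])/1e3),R)
path=[P(0,14,76),P(0,24,80),P(-10,26,105),P(-20,20,140),P(-30,15,175),P(-35,5,205),P(-35,0,230),P(-35,0,240)]+[P(-35,0,240)]*2
check(path); rows(path)
E
```

```text
[0.2734 0.0008 0.5867 0.1133 0.3908 0.2958 0.1108] 0.00015595554304881354
UNREACHED 0.0026084330923231017
UNREACHED 0.01844104587248199
UNREACHED 0.018441045739865998
UNREACHED 0.018441045800208403
end q [ 0.0696  0.3129  2.1122  4.57    0.0078 -2.7927]
TR [[0.001,-0.0077,-0.0007],[0.0043,-0.0207,-0.0024],[0.0144,-0.0284,-0.0337],[0.0322,-0.0277,-0.0762],[0.0501,-0.0283,-0.1185]]
TU [[-0.0027,0.0004,0.0044],[-0.0027,0.0004,0.0044],[-0.0027,0.0004,0.0044],[-0.0027,0.0004,0.0044],[-0.0027,0.0004,0.0044]]
TR [[0.0188,0.0071,-0.0346],[0.0385,0.0094,-0.0595],[0.0464,0.0078,-0.0691],[0.0464,0.0078,-0.0691],[0.0464,0.0078,-0.0691]]
TU [[0.0,0.0,0.0],[0.0,0.0,0.0],[0.0,0.0,0.0],[0.0,0.0,0.0],[0.0,0.0,0.0]]
```

>>> {"method": "apply_moves", "body": {"claw": [-1, -1, -1, -1, -1], "travel": [[0.001, -0.0125, -0.001], [0.004, -0.025, -0.0024], [0.0144, -0.03, -0.034], [0.032, -0.03, -0.076], [0.05, -0.028, -0.118]], "turn": [[0, 0, 0], [0, 0, 0], [0, 0, 0], [0, 0, 0], [0, 0, 0]]}}

```text
t: 13.68
tcp_pos: [0.5448, 0.1569, 0.1736]
tool_rot: [0.939, -0.064, 0.336, -0.042]
force: [0.8, -0.3, 0.1]
finger_gap: 0.0
gripper_force: 0.0
```

```bash
python3 - <<'E'
from trans import *
now()
s=snap('top'); b=B.inv().apply((s['X']-C).reshape(-1,3)).reshape(s['X'].shape)*1e3
p=C+B.apply([-.03,0.01,.24])
R,n=rot(8,3,1)
for fl in (1,-1):
  R,n=rot(8,3,fl); g,e=ik(p,R,[.05,.4,1.9,0,.4,-1.3 if fl>0 else 1.8]); print(fl,g,e)
R,n=rot(8,3,-1); g,e=ik(p,R,[.05,.4,1.9,0,.4,1.8])
rows(wpath(p,g[3:],.45,28))
E
```

```text
[0.2734 0.0008 0.5867 0.1133 0.3908 0.2958 0.1108] 0.00015595554304881354
t 13.6833 box mm [-30.7587  11.6068 173.5529] tool z [ 0.617   0.1614 -0.7703] F box [ 0.7914 -0.1296  0.0969] gap 0.0004126355594057888 q [ 0.0966  0.4734  2.1364  3.2967  0.1612 -1.5011]
1 [ 0.0828  0.3886  1.6705 -0.0052  0.9429 -1.2895] 2.9032332093947844e-13
-1 [ 0.0828  0.3886  1.6705 -0.0052  0.9429  1.8521] 2.992051051364797e-13
max deg 5.1277209118084075 max dq [0.0494 0.0162 0.0414 0.118  0.042  0.1198]
q min [-0.1954  0.3371  1.6705 -0.0052  0.1605 -1.5027] max [0.0963 0.459  2.1914 3.2979 0.9429 1.8521]
TR [[0.0067,-0.001,-0.008],[0.0134,-0.0021,-0.0161],[0.0201,-0.0031,-0.0241],[0.0269,-0.0041,-0.0322],[0.0336,-0.0051,-0.0402]]
TU [[0.0052,0.0057,0.0035],[0.0109,0.011,0.0075],[0.0171,0.0159,0.0119],[0.024,0.0203,0.0167],[0.0313,0.024,0.0219]]
TR [[0.0072,-0.0023,-0.0074],[0.0144,-0.0045,-0.0147],[0.0144,-0.0045,-0.0147],[0.0144,-0.0045,-0.0147],[0.0144,-0.0045,-0.0147]]
TU [[0.0077,0.0031,0.0055],[0.0156,0.0054,0.0113],[0.0228,0.0021,0.0178],[0.0301,-0.0021,0.0246],[0.0373,-0.0073,0.0315]]
TR [[-0.0,0.0,-0.0],[-0.0,0.0,-0.0],[-0.0,0.0,-0.0],[-0.0,0.0,-0.0],[-0.0,0.0,-0.0]]
TU [[0.0069,-0.0062,0.0071],[0.0133,-0.0135,0.0139],[0.0192,-0.0219,0.0203],[0.0243,-0.0315,0.0261],[0.0283,-0.0421,0.031]]
TR [[0.0,-0.0,-0.0],[-0.0,-0.0,-0.0],[-0.0,-0.0,-0.0],[0.0,-0.0,-0.0],[-0.0,-0.0,-0.0]]
TU [[0.0024,-0.0116,0.0042],[0.0031,-0.0241,0.0073],[0.0018,-0.0373,0.0092],[-0.0018,-0.051,0.0098],[-0.008,-0.0651,0.0091]]
TR [[-0.0,-0.0,0.0],[-0.0,-0.0,0.0],[-0.0,-0.0,0.0],[-0.0,-0.0,0.0],[-0.0,-0.0,0.0]]
TU [[-0.0093,-0.0138,-0.0011],[-0.0215,-0.0271,-0.0029],[-0.0367,-0.0395,-0.0053],[-0.055,-0.0506,-0.0081],[-0.0761,-0.0598,-0.0111]]
TR [[-0.0,-0.0,0.0],[-0.0,-0.0,0.0],[-0.0,-0.0,0.0]]
TU [[-0.0239,-0.0072,-0.0018],[-0.0502,-0.0118,-0.003],[-0.0786,-0.0135,-0.0038]]
```

>>> {"method": "apply_moves", "body": {"claw": [-1, -1, -1, -1, -1], "travel": [[0.007, -0.001, -0.008], [0.013, -0.002, -0.016], [0.02, -0.003, -0.024], [0.027, -0.004, -0.032], [0.034, -0.005, -0.04]], "turn": [[0.005, 0.006, 0.0035], [0.011, 0.011, 0.0075], [0.017, 0.016, 0.012], [0.024, 0.02, 0.017], [0.031, 0.024, 0.022]]}}

```text
t: 14.15
tcp_pos: [0.5463, 0.1553, 0.2165]
tool_rot: [0.919, -0.082, 0.374, -0.098]
force: [0.7, 0.4, -0.1]
finger_gap: 0.006
gripper_force: 0.0
```

>>> {"method": "apply_moves", "body": {"claw": [-1, -1, -1, -1, -1], "travel": [[0.007, -0.002, -0.007], [0.014, -0.0045, -0.015], [0.014, -0.0045, -0.015], [0.014, -0.0045, -0.015], [0.014, -0.0045, -0.015]], "turn": [[0.008, 0.003, 0.0055], [0.0156, 0.005, 0.011], [0.023, 0.002, 0.018], [0.03, -0.002, 0.025], [0.037, -0.007, 0.0315]]}}

```text
t: 14.57
tcp_pos: [0.5459, 0.1549, 0.2329]
tool_rot: [0.91, -0.104, 0.362, -0.17]
force: [-0.3, 1.0, 0.4]
finger_gap: -0.001
gripper_force: 0.0
```

>>> {"method": "apply_moves", "body": {"claw": [-1, -1, -1, -1, -1], "travel": [[0, 0, 0], [0, 0, 0], [0, 0, 0], [0, 0, 0], [0, 0, 0]], "turn": [[0.007, -0.006, 0.007], [0.013, -0.0135, 0.014], [0.019, -0.022, 0.02], [0.024, -0.0315, 0.026], [0.028, -0.042, 0.031]]}}

```text
t: 14.98
tcp_pos: [0.5459, 0.1547, 0.2326]
tool_rot: [0.918, -0.121, 0.296, -0.234]
force: [0.0, -0.1, 0.2]
finger_gap: -0.002
gripper_force: 0.0
```

>>> {"method": "apply_moves", "body": {"claw": [-1, -1, -1, -1, -1], "travel": [[0, 0, 0], [0, 0, 0], [0, 0, 0], [0, 0, 0], [0, 0, 0]], "turn": [[0.0024, -0.0116, 0.004], [0.003, -0.024, 0.007], [0.002, -0.037, 0.009], [-0.002, -0.051, 0.01], [-0.008, -0.065, 0.009]]}}

```text
t: 15.4
tcp_pos: [0.5459, 0.1543, 0.2325]
tool_rot: [0.945, -0.113, 0.196, -0.237]
force: [-0.4, -0.1, 0.1]
finger_gap: 0.002
gripper_force: 0.0
```

```bash
cat > close.py <<'E'
from trans import *
def plan2(way,L=8,az=3):
    R,n=rot(L,az,-1); print('n box',B.inv().apply(n))
    path=[(C+B.apply(np.array(w)/1e3),R) for w in way]
    q=manip.sense()['q']
    for p,r in path:
        q,e=ik(p,r,q)
        if e>1e-3: print('UNREACHED',e)
    print('end q',q); rows(path)
E
python3 - <<'E'
from close import *
now()
plan2([(-30,10,240)]*4+[(-20,5,240)])
E
```

```text
[0.2734 0.0008 0.5867 0.1133 0.3908 0.2958 0.1108] 0.00015595554304881354
t 15.4 box mm [-29.2025   9.2725 232.5379] tool z [ 0.3367  0.4782 -0.8112] F box [-0.4168 -0.1796  0.1111] gap 0.0019252079538725484 q [-0.1836  0.3511  1.9824  0.9353  0.6286  0.8967]
n box [ 0.9909 -0.      0.1349]
end q [ 0.0683  0.3974  1.655  -0.0027  0.9496  1.8363]
TR [[0.0019,-0.0054,-0.0075],[0.0019,-0.0054,-0.0075],[0.0019,-0.0054,-0.0075],[0.0019,-0.0054,-0.0075],[0.0144,0.0006,-0.0062]]
TU [[-0.1522,-0.0693,-0.0224],[-0.1522,-0.0693,-0.0224],[-0.1522,-0.0693,-0.0224],[-0.1522,-0.0693,-0.0224],[-0.1522,-0.0693,-0.0224]]
```

>>> {"method": "apply_moves", "body": {"claw": [-1, -1, -1, -1, -1], "travel": [[0.002, -0.005, -0.0075], [0.002, -0.005, -0.0075], [0.002, -0.005, -0.0075], [0.002, -0.005, -0.0075], [0.002, -0.005, -0.0075]], "turn": [[-0.03, -0.014, -0.004], [-0.06, -0.028, -0.009], [-0.091, -0.042, -0.013], [-0.122, -0.056, -0.018], [-0.152, -0.069, -0.022]]}}

```text
t: 15.82
tcp_pos: [0.5454, 0.154, 0.2409]
tool_rot: [0.991, -0.101, 0.085, -0.036]
force: [-0.6, 0.5, -0.8]
finger_gap: 0.001
gripper_force: 0.0
```

```bash
python3 - <<'E'
from close import *
now()
s=snap('top','tp2.png'); b=B.inv().apply((s['X']-C).reshape(-1,3)).reshape(s['X'].shape)*1e3
plan2([(0,0,250),(35,0,255),(70,0,255),(105,0,250),(120,0,225),(118,0,190),(115,0,160),(112,0,140),(110,0,130),(108,0,128)],L=5)
E
```

```text
[0.2734 0.0008 0.5867 0.1133 0.3908 0.2958 0.1108] 0.00015595554304881354
t 15.8167 box mm [-29.6602   8.8131 240.8823] tool z [ 0.1614  0.0869 -0.9831] F box [-0.6455  0.3563 -0.7629] gap 0.0011109375088562098 q [0.0546 0.3705 1.7066 0.0566 0.8862 1.7959]
n box [ 0.9964 -0.      0.0845]
end q [0.0093 0.6996 1.4166 0.0047 0.9382 1.7747]
TR [[0.0341,0.0141,-0.005],[0.0783,0.0139,-0.0038],[0.1214,0.0142,0.0035],[0.1635,0.015,0.0169],[0.1768,0.0177,0.0507]]
TU [[-0.0203,-0.0264,-0.0012],[-0.0203,-0.0264,-0.0012],[-0.0203,-0.0264,-0.0012],[-0.0203,-0.0264,-0.0012],[-0.0203,-0.0264,-0.0012]]
TR [[-0.0062,0.0009,0.0434],[-0.0131,0.0017,0.0804],[-0.0189,0.0023,0.105],[-0.0225,0.0025,0.1172],[-0.0252,0.0026,0.1195]]
TU [[0.0,0.0,0.0],[0.0,0.0,0.0],[0.0,0.0,0.0],[0.0,0.0,0.0],[0.0,0.0,0.0]]
```

>>> {"method": "apply_moves", "body": {"claw": [-1, -1, -1, -1, -1], "travel": [[0.034, 0.014, -0.005], [0.078, 0.014, -0.004], [0.121, 0.014, 0.0035], [0.1635, 0.015, 0.017], [0.177, 0.018, 0.0507]], "turn": [[-0.02, -0.026, 0], [-0.02, -0.026, 0], [-0.02, -0.026, 0], [-0.02, -0.026, 0], [-0.02, -0.026, 0]]}}

```text
t: 16.28
tcp_pos: [0.6944, 0.1138, 0.2263]
tool_rot: [0.994, -0.1, 0.049, -0.013]
force: [1.7, -0.4, 0.9]
finger_gap: -0.0
gripper_force: 0.0
```

>>> {"method": "apply_moves", "body": {"claw": [-1, -1, -1, -1, -1], "travel": [[-0.006, 0.001, 0.043], [-0.013, 0.002, 0.08], [-0.019, 0.002, 0.105], [-0.0225, 0.0025, 0.117], [-0.025, 0.0025, 0.1195]], "turn": [[0, 0, 0], [0, 0, 0], [0, 0, 0], [0, 0, 0], [0, 0, 0]]}}

```text
t: 16.7
tcp_pos: [0.6731, 0.1184, 0.1222]
tool_rot: [0.994, -0.1, 0.039, -0.012]
force: [0.0, 0.0, 0.3]
finger_gap: 0.0
gripper_force: 0.0
```

```bash
python3 - <<'E'
from close import *
now()
snap('scene','c1.png'); im=cv2.imread('pics/c1.png')[190:330,200:380]; cv2.imwrite('pics/c1c.png',cv2.resize(im,None,fx=4,fy=4))
plan2([(100,0,130),(94,0,130),(88,0,130),(82,0,131),(76,0,132),(70,0,133),(64,0,134),(58,0,135),(52,0,136),(46,0,137),(40,0,138),(34,0,138),(28,0,138),(22,0,138),(16,0,138)],L=5)
E
```

```text
[0.2734 0.0008 0.5867 0.1133 0.3908 0.2958 0.1108] 0.00015595554304881354
t 16.7 box mm [102.6353  -0.9477 122.2031] tool z [ 0.0753  0.0315 -0.9967] F box [0.0405 0.0502 0.3479] gap 0.00046331799665043626 q [0.004  0.7014 1.4321 0.0197 0.928  1.7647]
n box [ 0.9964 -0.      0.0845]
end q [0.0427 0.5902 1.6366 0.0011 0.8275 1.81  ]
TR [[-0.0036,-0.001,-0.008],[-0.0111,-0.001,-0.0086],[-0.0186,-0.0009,-0.0092],[-0.026,-0.001,-0.011],[-0.0334,-0.001,-0.0128]]
TU [[-0.0033,0.0021,-0.0013],[-0.0033,0.0021,-0.0013],[-0.0033,0.0021,-0.0013],[-0.0033,0.0021,-0.0013],[-0.0033,0.0021,-0.0013]]
TR [[-0.0074,-0.0,-0.0019],[-0.0147,-0.0001,-0.0038],[-0.0221,-0.0001,-0.0056],[-0.0295,-0.0002,-0.0075],[-0.0368,-0.0002,-0.0094]]
TU [[0.0,0.0,0.0],[0.0,0.0,0.0],[0.0,0.0,0.0],[0.0,0.0,0.0],[0.0,0.0,0.0]]
TR [[-0.0074,-0.0,-0.0019],[-0.0148,-0.0001,-0.0025],[-0.0223,-0.0001,-0.0031],[-0.0298,-0.0001,-0.0038],[-0.0373,-0.0001,-0.0044]]
TU [[0.0,0.0,0.0],[0.0,0.0,0.0],[0.0,0.0,0.0],[0.0,0.0,0.0],[0.0,0.0,0.0]]
```

View pics/c1c.png

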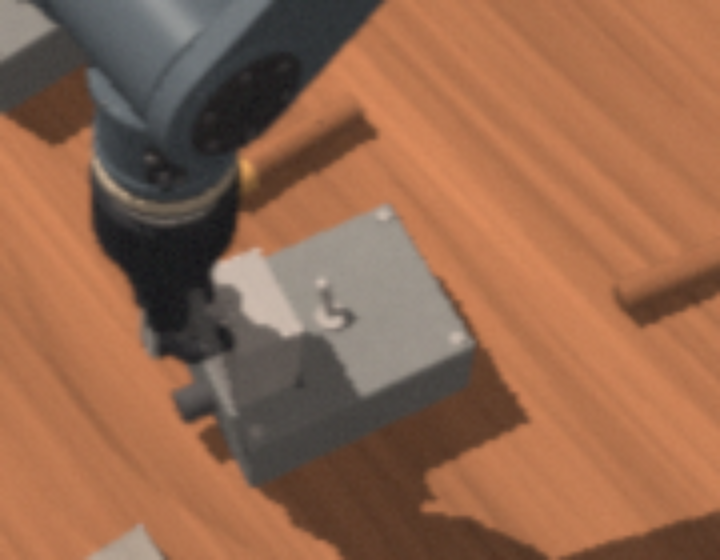

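The toggle now leans to −y, with its end at crop (322,287) and its base at (333,322). The finger stands behind the open guard. Pushing it forward.

>>> {"method": "apply_moves", "body": {"claw": [-1, -1, -1, -1, -1], "travel": [[-0.0036, -0.001, -0.008], [-0.011, -0.001, -0.0086], [-0.0186, -0.001, -0.0092], [-0.026, -0.001, -0.011], [-0.0334, -0.001, -0.013]], "turn": [[0, 0, 0], [0, 0, 0], [0, 0, 0], [0, 0, 0], [0, 0, 0]]}}

```text
t: 17.17
tcp_pos: [0.6485, 0.125, 0.1352]
tool_rot: [0.994, -0.1, 0.043, -0.012]
force: [0.5, -0.6, 0.9]
finger_gap: -0.002
gripper_force: 0.3
```

>>> {"method": "apply_moves", "body": {"claw": [-1, -1, -1, -1, -1], "travel": [[-0.0074, 0, -0.002], [-0.0147, 0, -0.004], [-0.022, 0, -0.0056], [-0.0295, 0, -0.0075], [-0.037, 0, -0.0094]], "turn": [[0, 0, 0], [0, 0, 0], [0, 0, 0], [0, 0, 0], [0, 0, 0]]}}

```text
t: 17.58
tcp_pos: [0.6186, 0.1306, 0.139]
tool_rot: [0.994, -0.1, 0.042, -0.012]
force: [-0.3, -0.1, 0.4]
finger_gap: 0.0
gripper_force: 0.1
```

>>> {"method": "apply_moves", "body": {"claw": [-1, -1, -1, -1, -1], "travel": [[-0.0074, 0, -0.002], [-0.0148, 0, -0.0025], [-0.022, 0, -0.003], [-0.03, 0, -0.004], [-0.037, 0, -0.0044]], "turn": [[0, 0, 0], [0, 0, 0], [0, 0, 0], [0, 0, 0], [0, 0, 0]]}}

```text
t: 18.0
tcp_pos: [0.5893, 0.1364, 0.14]
tool_rot: [0.994, -0.1, 0.042, -0.012]
force: [0.2, 0.6, -0.1]
finger_gap: -0.001
gripper_force: 0.0
```

```bash
python3 - <<'E'
from close import *
now()
s=snap('scene','c2.png'); b=B.inv().apply((s['X']-C).reshape(-1,3)).reshape(s['X'].shape)*1e3
m=(abs(b[...,1])<27)&(b[...,2]>70)&(b[...,2]<160)&(b[...,0]>-70)&(b[...,0]<80); p=b[m]; p=p[np.argsort(p[:,0])]
print(len(p),p[::max(1,len(p)//14)])
plan2([(8,0,138),(0,0,138),(-8,0,138),(-15,0,138),(-20,0,140)],L=5)
E
```

```text
[0.2734 0.0008 0.5867 0.1133 0.3908 0.2958 0.1108] 0.00015595554304881354
t 18.0 box mm [ 16.8512   0.2625 139.975 ] tool z [ 0.0815  0.0318 -0.9962] F box [ 0.0491  0.5745 -0.1336] gap -0.0008742665410401206 q [0.037  0.5872 1.6347 0.0161 0.833  1.7979]
575 [[-18.6596  22.3019 105.4189]
 [ -0.0921  17.1569 127.7518]
 [ 11.6865  25.0854 132.4165]
 [ 17.8607  17.5715 129.499 ]
 [ 21.3592  24.5492 125.1771]
 [ 23.8766  -0.5561 151.778 ]
 [ 27.5436   1.8079 115.1348]
 [ 30.9185  23.6657 117.0959]
 [ 34.5157  20.815  110.0391]
 [ 38.3393 -17.8447 105.1696]
 [ 42.1024   5.4825 109.4613]
 [ 45.3249 -19.3544 103.6084]
 [ 48.8796   3.4278  96.4513]
 [ 53.2228  12.2827  95.988 ]
 [ 57.1228 -21.9629  94.1752]]
n box [ 0.9964 -0.      0.0845]
end q [ 0.0588  0.5522  1.7176 -0.0008  0.7845  1.8274]
TR [[-0.0093,0.0004,0.0014],[-0.0192,0.0004,0.0006],[-0.0292,0.0004,-0.0002],[-0.0379,0.0004,-0.0009],[-0.044,0.0003,-0.0039]]
TU [[-0.0031,0.0017,-0.0011],[-0.0031,0.0017,-0.0011],[-0.0031,0.0017,-0.0011],[-0.0031,0.0017,-0.0011],[-0.0031,0.0017,-0.0011]]
```

>>> {"method": "apply_moves", "body": {"claw": [-1, -1, -1, -1, -1], "travel": [[-0.009, 0, 0.0014], [-0.019, 0, 0.0006], [-0.029, 0, 0], [-0.038, 0, -0.001], [-0.044, 0, -0.004]], "turn": [[0, 0, 0], [0, 0, 0], [0, 0, 0], [0, 0, 0], [0, 0, 0]]}}

```text
t: 18.47
tcp_pos: [0.5538, 0.1435, 0.14]
tool_rot: [0.994, -0.1, 0.041, -0.012]
force: [-0.4, -1.0, -0.3]
finger_gap: 0.001
gripper_force: 0.0
```

>>> {"method": "apply_moves", "body": {"claw": [-1, -1, -1, -1, -1], "travel": [[-0.01, 0, -0.01], [-0.02, 0, -0.05], [-0.04, 0, -0.1], [-0.08, 0, -0.14], [-0.12, 0, -0.15]], "turn": [[0, 0, 0], [0, 0, 0], [0, 0, 0], [0, 0, 0], [0, 0, 0]]}}

```text
t: 18.88
tcp_pos: [0.4543, 0.1609, 0.2569]
tool_rot: [0.994, -0.1, 0.048, -0.013]
force: [0.5, -0.3, 0.7]
finger_gap: -0.003
gripper_force: 0.0
```

```bash
python3 - <<'E'
from close import *
now()
s=snap('scene','end.png'); b=B.inv().apply((s['X']-C).reshape(-1,3)).reshape(s['X'].shape)*1e3
m=(abs(b[...,1])<27)&(b[...,2]>70)&(b[...,2]<160)&(b[...,0]>-60)&(b[...,0]<80); p=b[m]; p=p[np.argsort(p[:,0])]
print(len(p),p[::max(1,len(p)//8)])
E
```

```text
[0.2734 0.0008 0.5867 0.1133 0.3908 0.2958 0.1108] 0.00015595554304881354
t 18.8833 box mm [-120.2624   -2.317   256.9051] tool z [ 0.0929  0.0352 -0.9951] F box [ 0.5219 -0.1742  0.7346] gap -0.002966385026146231 q [0.1042 0.2619 1.8162 0.0072 0.9642 1.8728]
741 [[-59.9093  -9.9983  99.7446]
 [-43.4057  -4.7303 107.4208]
 [-30.5277   9.8988 103.5239]
 [-20.1527   9.8133 102.3415]
 [-10.0902 -21.2423 102.7685]
 [  0.2575   4.0866 100.097 ]
 [ 10.3386   3.3269 107.6441]
 [ 19.8028 -13.673  106.326 ]
 [ 29.269   25.5837 103.6562]]
```

View pics/end.png

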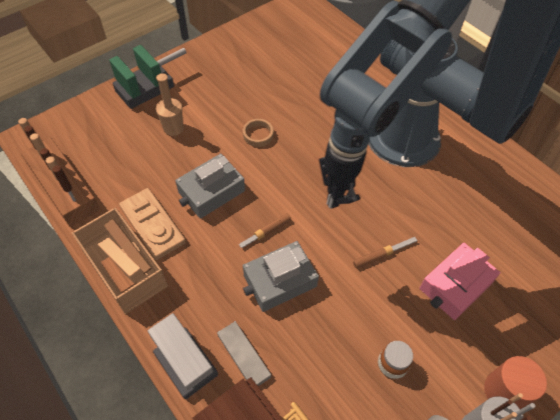

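The wide guard is shut flat at (285,262), with its top level at z≈103 mm. The gripper is clear at (340,195), and the slim box at (211,185) and all the loose things are where they started. Handing in.

```bash
python3 -c "
from station import manip
print(manip.sign_off())"
```

```text
the job is handed in; nothing more can be done
None
```

I handed the job in at about 19 s of the 59 s allowed: the wide box's guard was opened, its toggle pushed to the on stop, and the guard is level and shut again; the slim box and loose things look undisturbed in the last picture, and sign-off returned no verdict.

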